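Press the pot's service tools home in their case

TASK

Put the three tools of the clamped pot - spanner, pincers and steam gauge - back into their shaped cutouts in the propped-up case and press each one fully home, so that it lies flat on the floor of its cutout along its whole length; the gauge goes in dial up. Leave the other things on the bench standing where they are.

Things in the scene. Friction and masses are not known exactly. Their poses are not given: they have to be found in the camera images.
- insert: Hard grey insert, 180 x 212 mm, of the open black case, which stands on a wire foot, cannot move, and slopes 25 degrees, low edge towards the robot. Origin: its centre at the level of the cutouts' floors, 57 mm above the bench. x points up the slope, y across it to the left, z squarely out of it. Face at z = 14 mm: all cutouts are 14 mm deep. The case's rim does not rise above the face.
- insert_face (a point): Centre of the insert's face (insert x 0, y 0, z 14 mm). A finger trough as deep as the cutouts and 34 mm wide (x from -17 to 17 mm) crosses all three. Cutouts leave 1.5 mm round the tools; their mouths are chamfered, 2.2 mm wide and 4 mm deep.
- left_rib (a point): On the floor between the spanner cutout's ribs (insert x 27, y 70 mm, z 0). Each cutout has two pairs of springy black rubber ribs in its side walls that grip the tool: laid in, a tool stops 4 to 7 mm short of the floor; pressing it home takes 6 to 12 N straight along the insert's -z, and then the ribs hold it.
- spanner_cutout (a point): Where the spanner's origin lies when it is home: left cutout, insert coordinates x 0, y 70 mm, z 0 (floor). The spanner's x axis must point up the slope (open jaw uppermost).
- pincers_cutout (a point): Where the pincers' origin lies when they are home: right cutout, insert x 0, y -62 mm, z 0. The pincers' x axis must point up the slope (jaws uppermost, handles downhill on both sides of an island).
- gauge_cutout (a point): Where the gauge's origin lies when it is home: middle cutout, insert x 42 mm, y 6 mm, z 0. The gauge's x axis must point up the slope (dial uppermost, stem downhill).
- spanner: Loose steel spanner, 148 mm long, 160 g, lying flat. Origin: underside, mid-handle. x points to the open jaw (39.5 mm wide, x 35 to 75 mm, 14 mm thick); ring end of 30 mm diameter centred at x -58 mm; handle between them 16 mm wide, its top 12 mm above the underside, straight-sided: a good grasp is across it at the origin, which the finger trough leaves free.
- spanner_jaw (a point): On the spanner's underside, x 60 mm.
- spanner_ring (a point): On the spanner's underside, x -58 mm.
- pincers: Loose steel pot pincers in one rigid piece, closed, 146 mm long, 200 g, lying flat. Origin: underside, under the pivot block, which is 30 mm long (x) and 28 mm wide, flat-sided, 16 mm high: a good grasp is across it, which the finger trough leaves free. x points to the jaws (22 mm wide, to x 64 mm, 12 mm thick); two handles spread towards -x, 50 mm wide over all, to x -82 mm.
- pincers_jaw (a point): On the pincers' underside, x 55 mm.
- pincers_handle (a point): On the pincers' underside, midway between the handles, x -75 mm.
- gauge: Loose steam gauge, 240 g, lying dial up: steel dial case 56 mm diameter, 28 mm high, white face; brass stem 16 mm wide, its top 17 mm above the underside, running towards -x to x -74 mm, with a 22 mm wide, 20 mm high nut at x -50 to -38 mm. Origin: underside, under the dial's centre. x points from the stem to the dial. When home the dial case stands 14 mm above the insert's face and can be gripped there.
- gauge_dial (a point): On the gauge's underside at its origin.
- gauge_stem (a point): 1 mm below the underside of the gauge's stem, x -65 mm, in the plane of the dial case's underside.
- trivet: Bystander: black silicone trivet, 90 mm diameter, 8 mm high; origin centre of underside.
- katori: Bystander: small steel bowl, 76 mm diameter, 36 mm high; origin centre of underside.
- tumbler: Bystander: steel tumbler, 72 mm diameter, 105 mm high; origin centre of underside.
- mortar: Bystander: white ceramic mortar, 120 mm diameter, 78 mm high, its pestle leaning out to 155 mm above the bench; origin centre of underside.
- sieve: Bystander: blue plastic sieve, 134 mm diameter, 57 mm high, handle to 133 mm along its -x; origin centre of underside.
- spice_jar: Bystander: glass jar, 60 mm diameter, 85 mm high; origin centre of underside.
Things that resemble listed ones, but are neither listed nor needed, are in the scene too. What is shaped like the spanner but green is not meant.

How it is judged:
By the outcome, as a careful person would: the job done as asked, in the order asked, and still so for the second after the job is handed in, with the robot touching nothing.
It also fails if it takes over 70 s, if anything falls off the work surface, if the arm or the gripper's body presses on something with over 40 N, if the wrist force passes 120 N, or if a joint passes its speed limit or range.

ROBOT

A 6-joint arm with a two-finger parallel gripper is mounted at the origin on the work surface. World frame = base frame: x ahead of the robot, y to its left, z up, the work surface at z = 0. Lengths are in m, angles in degrees, forces in N, time in s.
With the tool pointing down it reaches from about 0.3 to 0.75 m from the base axis. Payload 8.5 kg.
Tool frame: the origin (TCP) lies between the finger pads; the fingertips stand 17 mm ahead of it and the grasp point (between the pads) lies 2 mm behind it (env.tip_reach is the distance from the TCP to the fingertips, in m); z points along the fingers, y is the line along which they close (so a half turn about z gives the same grasp; the last joint's range is limited). The gripper opens to 85 mm and grips with 20 to 120 N. Pads are 22 mm wide; open, the fingers measure 114 mm over their backs; the gripper's body (76 mm by 85 mm) begins 54 mm behind the grasp point. The pads swing forward as they close: fully open they stand 13 mm farther back than shut.
Start: joints at [-85.789, 21.807, 74.336, -0, 83.858, -12.336], TCP at [0.157, -0.527, 0.248] pointing down, gripper open.
Joint ranges: [-178.18, 178.18], [-50.72, 133.34], [12.68, 142.11], [-81.47, 261.47], [9.98, 163.14], [-165.26, 165.26]. Speed limits (degrees/s): [136.94, 136.94, 180, 180, 180, 180].

INTERFACE

Orientations are given as a 3x3 rotation matrix whose columns are the frame's x, y, z axes.
In Python, from rig import env, viewer gives the robot as it stands.
- The arm moves only by the tool move_arm, never from a script. Its argument "motion" is a list of rows, each a list of 2 entries, a list of its own where there are three numbers: the shift along the tool's x, y, z normalised to -1 to 1, where 1 is 50 mm, then the turn, a rotation vector about the tool's x, y, z normalised to -1 to 1, where 1 is 8 degrees. A call has 1 to 20 rows; each row shifts and turns the commanded pose from where the row before left it, along the tool's axes as they then stand; what a row does not reach is not made up. A row lasts 1/10 s, in which the tool goes at most 50 mm and 8.59 degrees, less where a joint would pass 70% of its speed; a pose out of reach is approached as far as the arm can. A call with a number of a shift or a turn outside -1 to 1 is refused whole. A call with a gripper value outside its range is refused whole. "claw" is the closure, from 0 (fully open) to 1 (shut), set as the call begins (left out, the last holds). The fingers move at their own pace and stop on an object; "force" is the grip in N (left out, the last holds). Time passes only in rows, so rows that do not move let the fingers close. It gives the time, the measured TCP pose, the force, the opening and the grip force at its end, in the units of the state.
- env.observe(): the state, without advancing time (a new reading comes with each control period).
- viewer.get_image(name): name is "scene" or "top" or "wrist"; returns a dict with "frame" (480x640x3 uint8, red, green, blue), "depth" (480x640 float32, m along the optical axis (not along the pixel's ray), 0 where there is no reading), "fx", "fy", "cx", "cy" (pixels), "eye" and "attitude" of the camera in the world; the wrist camera has in their place "T_tool_cam" (4x4, takes a point from camera to tool coordinates, whose origin is the TCP and whose axes are the flange's). Camera axes: x right, y up, looking along -z (the intrinsics and any distortion apply to the point x, -y, -z); pixel columns grow to the right and rows downward; lengths in m; the calibration is good to about 2 mm. The wrist camera is an equidistant fisheye: a pixel r from the principal point sees the ray r / f radians off the axis. A picture is of the moment at which its call begins: read the wrist's pose just before it.
- env.close_job(): hands the job in; it is judged then, once.
The state is a dict: "time_s": time; "q": joint angles; "qvel": joint speeds; "joint_efforts": joint torques, N m; "position": TCP position; "tool_rot": TCP orientation; "ft_force": force on the tool from outside, world axes, zero at the start; "wrist_torque": the same for the moment, N m; "grip_width": finger opening in m; "gripper_force": force on a finger pad.
Only numpy, scipy, OpenCV 4.12 (cv2) and the standard library are available. Lean on these libraries where they do the work, as an engineer would, in place of code of your own. Each camera call takes 0.05 s, during which the arm holds its last target. There are 200 camera calls.

## Working session

There is one attempt and no reset: what is moved stays moved. The work goes in short steps, Python scripts to look and compute and a tool call to move; the robot and the scene stay as the last step left them, time stands still between calls to the robot, and variables do not carry over. Pictures are saved under pics/ and viewed, at most 10 in all, crops included, and the job is handed in when it is done.

Besides the shell and the picture viewer there is one more tool, called in YAML: its name, and indented under it one key for each argument. move_arm: Moves the arm, as the interface text tells. Scaled input: -1 to 1 covers 50 mm each way for a shift and 8 degrees each way for a turn. Its arguments: {"type":"object","properties":{"motion":{"type":"array","items":{"type":"array"}},"claw":{"type":"number"},"force":{"type":"number"}},"required":["motion"]}

```bash
ls; mkdir -p pics; python3 - <<'E'
from rig import env, viewer
import cv2, numpy as np, pickle
s=env.observe(); print(s['position'],s['tool_rot'],s['grip_width'],s['time_s'])
for n in ['scene','top']:
    d=viewer.get_image(n); pickle.dump(d,open(f'pics/{n}0.pkl','wb'))
    print(n,d['eye'],d['attitude'],d['fx'],d['cx'],d['cy'],[k for k in d])
    cv2.imwrite(f'pics/{n}0.png',d['frame'][...,::-1])
E
```

```text
pics
[ 0.15664262 -0.52693966  0.24769692] [[ 9.58579956e-01  2.84823550e-01 -1.16092561e-04]
 [ 2.84823398e-01 -9.58578834e-01  1.50030784e-03]
 [ 3.16039133e-04 -1.47123090e-03 -9.99998868e-01]] 0.08553443784943135 0.0
scene [ 0.99890483 -0.53748145  0.78957269] [[ 0.83084444 -0.34270568  0.4384636 ]
 [ 0.55621101  0.53697383 -0.6342621 ]
 [-0.01807825  0.77085143  0.6367584 ]] 456.3204254701312 315.14837223328925 237.10072753750052 ['frame', 'depth', 'fx', 'fy', 'cx', 'cy', 'eye', 'attitude']
top [0.3251639  0.14124499 1.30521913] [[-0.02083924  0.98548543 -0.16847609]
 [-0.99976989 -0.02139865 -0.00150534]
 [-0.00508865  0.16840596  0.98570459]] 488.1331255386097 318.555675312531 241.75381594822224 ['frame', 'depth', 'fx', 'fy', 'cx', 'cy', 'eye', 'attitude']
```

View pics/top0.png

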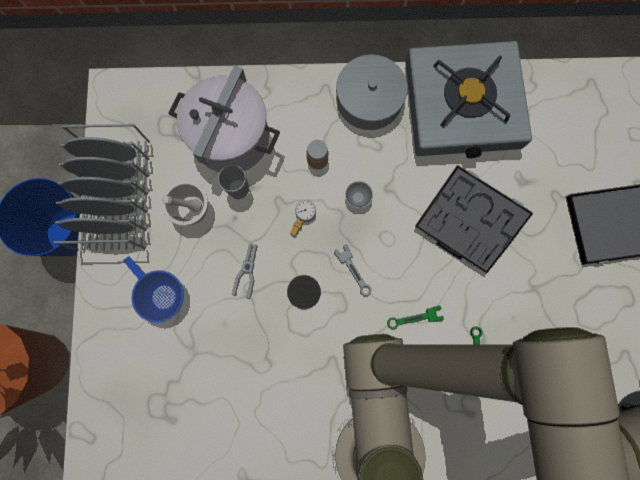

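View pics/scene0.png

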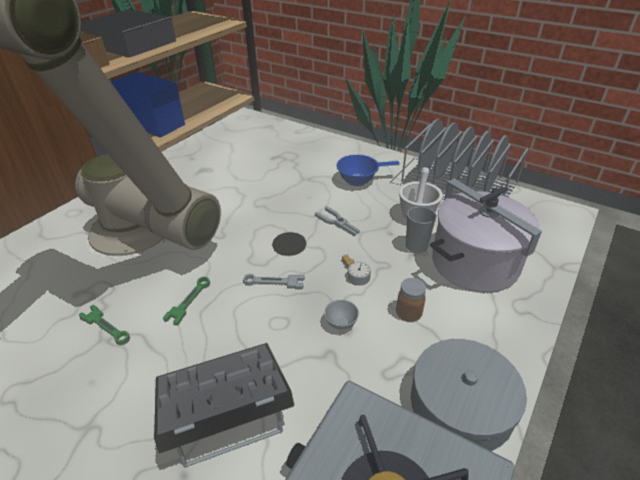

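```bash
cat > h.py <<'E'
import numpy as np, pickle, cv2
def load(n): return pickle.load(open(f'pics/{n}.pkl','rb'))
def ray(d,u,v):
    c=np.array([(u-d['cx'])/d['fx'],-(v-d['cy'])/d['fy'],-1.]); return d['attitude']@c
def onplane(d,u,v,p0,n):  # pixel -> plane
    r=ray(d,u,v); e=np.array(d['eye']); return e+r*(np.dot(n,p0-e)/np.dot(n,r))
def onz(d,u,v,z): return onplane(d,u,v,np.array([0,0,z]),np.array([0,0,1.]))
def proj(d,P):
    c=np.asarray(d['attitude']).T@(np.asarray(P)-d['eye']); return np.array([d['cx']-d['fx']*c[0]/c[2], d['cy']+d['fy']*c[1]/c[2]])
def depthpts(d,us,vs):
    z=d['depth'][vs,us]; c=np.stack([(us-d['cx'])/d['fx']*z,-(vs-d['cy'])/d['fy']*z,-z],-1)
    return c@np.asarray(d['attitude']).T+d['eye']
E
python3 - <<'E'
from h import *
d=load('top0')
f=d['frame'][...,::-1]
a=cv2.resize(f[160:280,410:540],None,fx=6,fy=5,interpolation=cv2.INTER_CUBIC)
a=cv2.resize(f[160:280,410:540],(650,600),interpolation=cv2.INTER_CUBIC)
b=cv2.resize(f[195:305,225:385],(800,550),interpolation=cv2.INTER_CUBIC)
cv2.imwrite('pics/c1.png',a);cv2.imwrite('pics/c2.png',b)
# insert plane
m=np.zeros((480,640),np.uint8); cv2.fillPoly(m,[np.array([[458,172],[524,213],[485,268],[422,226]])],1)
vs,us=np.nonzero(m); P=depthpts(d,us,vs)
for it in range(6):
    k=np.ones(len(P),bool) if it==0 else abs((P-c)@n-0.0)<0.004
    if it==1: k=((P-c)@n)>0.001
    c=P[k].mean(0); n=np.linalg.svd(P[k]-c,full_matrices=False)[2][2]; n*=np.sign(n[2])
    print(k.mean(),c,n,np.degrees(np.arccos(n[2])))
E
```

```text
1.0 [ 0.58567768 -0.25628558  0.06651547] [ 0.75078565 -0.58856358  0.29985633] 72.55102569292701
0.49980739599383667 [ 0.61798992 -0.28060411  0.07927648] [-0.43160874  0.33694906  0.83676713] 33.19970540683907
0.31741140215716485 [ 0.59890363 -0.27619899  0.06804884] [-0.43324317  0.33697589  0.83591124] 33.28915739044478
0.3187596302003082 [ 0.59900114 -0.2758286   0.06828709] [-0.4345557   0.33650826  0.83541818] 33.34059291802852
0.3208782742681048 [ 0.59899702 -0.275842    0.06858537] [-0.4360764   0.33678549  0.83451358] 33.43477769279725
0.3247303543913713 [ 0.5994263  -0.27566518  0.06896958] [-0.43733349  0.33750441  0.83356475] 33.533315179667746
```

View pics/c1.png

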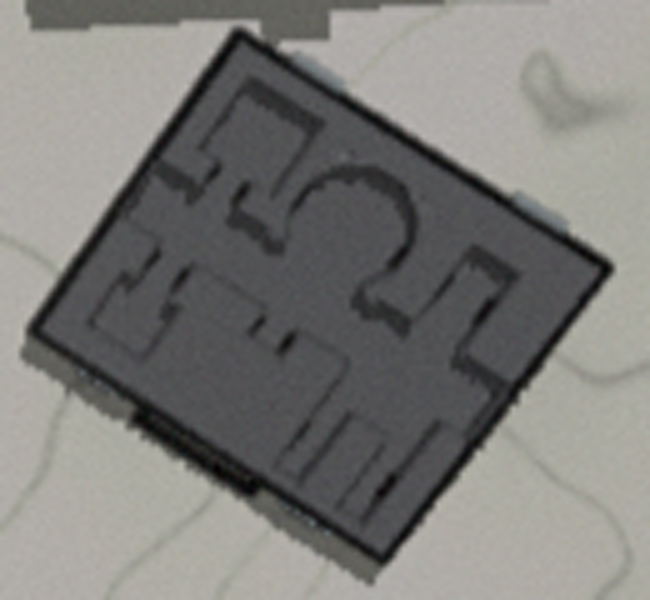

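View pics/c2.png

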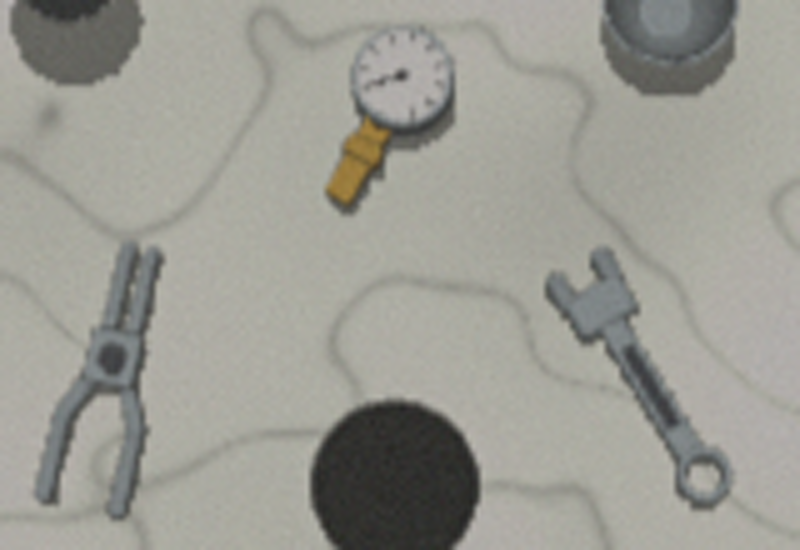

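```bash
cat >> h.py <<'E'
def Rins(yaw,tilt=25.):
    y,t=np.radians([yaw,tilt]); 
    Rz=np.array([[np.cos(y),-np.sin(y),0],[np.sin(y),np.cos(y),0],[0,0,1]])
    Ry=np.array([[np.cos(t),0,-np.sin(t)],[0,1,0],[np.sin(t),0,np.cos(t)]])
    return Rz@Ry
E
python3 - <<'E'
from h import *
from scipy.optimize import least_squares
from rig import env
print('tip',env.tip_reach)
d=load('top0')
f1=lambda x,y:np.array([(x+.5)/5-.5+410,(y+.5)/5-.5+160])
f2=lambda x,y:((x+.5)/5-.5+225,(y+.5)/5-.5+195)
obs=[f1(243,43),f1(598,268),f1(380,548),f1(43,327)]
X=np.array([[.09,.106,.014],[.09,-.106,.014],[-.09,-.106,.014],[-.09,.106,.014]])
def r(p): return np.concatenate([proj(d,Rins(p[2])@x+[p[0],p[1],.057])-o for x,o in zip(X,obs)])
s=least_squares(r,[.6,-.27,-38]); print(s.x,r(s.x).round(2))
for z in [.0,.02]:
  pass
for n,x,y,z in [('sp ring',703,477,.012),('sp jawbase',605,302,.014),('pin piv',112,358,.016),('pin jaw',143,248,.012),('pin h1',47,488,.012),('pin h2',120,506,.012),('dial',402,76,.028),('stem end',340,197,.017),('trivet',395,483,.008)]:
  print(n,onz(d,*f2(x,y),z).round(4))
E
```

```text
tip 0.017
[  0.59138257  -0.25810333 -35.73111096] [-0.36 -0.86  0.66  0.03  0.32  0.77 -0.66  0.02]
sp ring [0.4142 0.0227 0.012 ]
sp jawbase [0.5084 0.0718 0.014 ]
pin piv [0.4837 0.3348 0.016 ]
pin jaw [0.5433 0.3189 0.012 ]
pin h1 [0.4158 0.3695 0.012 ]
pin h2 [0.4055 0.3309 0.012 ]
dial [0.6313 0.1778 0.028 ]
stem end [0.568  0.2125 0.017 ]
trivet [0.4148 0.1856 0.008 ]
```

```bash
cat >> h.py <<'E'
from scipy.spatial.transform import Rotation as Ro
def Rdown(yaw):
    a=np.radians(yaw); x=np.array([np.cos(a),np.sin(a),0]); z=np.array([0,0,-1.]); return np.stack([x,np.cross(z,x),z],1)
def Rcase(yaw,tilt=25.): # tool x = insert x, tool z=-insert z
    R=Rins(yaw,tilt); return R@np.diag([1,-1,-1])
def rows(p0,R0,p1,R1,N=None,step=.03,deg=6):
    rv=Ro.from_matrix(R0.T@R1).as_rotvec(); rel=R0.T@(np.asarray(p1)-p0)
    if N is None: N=int(max(np.ceil(np.linalg.norm(rel)/step),np.ceil(np.degrees(np.linalg.norm(rv))/deg),1))
    S=sum(Ro.from_rotvec(rv*k/N).as_matrix() for k in range(N)); s=np.linalg.solve(S,rel)
    print(N,'rows of',(s/.05).round(4).tolist(),(np.degrees(rv)/N/8).round(4).tolist())
    return N
def cur():
    from rig import env
    s=env.observe(); return s, np.array(s['position']),np.array(s['tool_rot'])
def grab(n,name='wrist'):
    from rig import viewer
    s,p,R=cur(); d=viewer.get_image(name); d=dict(d); d['p']=p; d['R']=R
    if name=='wrist':
        T=np.asarray(d['T_tool_cam']); d['eye']=p+R@T[:3,3]; d['attitude']=R@T[:3,:3]
    pickle.dump(d,open(f'pics/{n}.pkl','wb')); return d
def fray(d,u,v):
    x,y=(u-d['cx'])/d['fx'],(v-d['cy'])/d['fy']; th=np.hypot(x,y); k=np.sinc(th/np.pi) if th<1e-9 else np.sin(th)/th
    return d['attitude']@np.array([x*k,-y*k,-np.cos(th)])
def fproj(d,P):
    c=d['attitude'].T@(np.asarray(P)-d['eye']); X,Y,Z=c[0],-c[1],-c[2]; r=np.hypot(X,Y); th=np.arctan2(r,Z)
    return np.array([d['cx']+d['fx']*th*X/r,d['cy']+d['fy']*th*Y/r])
def undist(d,ex,ey,ez,o,w,h,ppm):
    """rectify onto plane: o centre, ex/ey unit axes (image right, image up), w,h metres, ppm px per metre"""
    W,H=int(w*ppm),int(h*ppm)
    U,V=np.meshgrid((np.arange(W)-W/2)/ppm,(H/2-np.arange(H))/ppm)
    P=np.asarray(o)+U[...,None]*ex+V[...,None]*ey
    c=(P-d['eye'])@d['attitude']; X,Y,Z=c[...,0],-c[...,1],-c[...,2]; r=np.hypot(X,Y)+1e-12; th=np.arctan2(r,Z)
    return cv2.remap(d['frame'][...,::-1],(d['cx']+d['fx']*th*X/r).astype(np.float32),(d['cy']+d['fy']*th*Y/r).astype(np.float32),cv2.INTER_CUBIC)
E
python3 - <<'E'
from h import *
s,p,R=cur(); d=grab('w0'); print(d['T_tool_cam'],d['fx'],d['cx'],d['cy'])
rows(p,R,[.4657,.0495,.16],Rdown(27.5))
rows(p,R,[.4657,.0495,.16],Rdown(27.5),step=.045)
E
```

```text
[[-1.15446543e-03  9.62878816e-01  2.69931570e-01  6.99841031e-02]
 [ 9.99998976e-01  8.83230836e-04  1.12628541e-03  3.99605490e-04]
 [ 8.46064472e-04  2.69932594e-01 -9.62878850e-01 -1.25322661e-01]
 [ 0.00000000e+00  0.00000000e+00  0.00000000e+00  1.00000000e+00]] 371.64829954431775 327.2902754956344 232.43648507149555
22 rows of [0.456, -0.383, 0.0801] [-0.0004, -0.0001, -0.0622]
15 rows of [0.6677, -0.5631, 0.1175] [-0.0006, -0.0002, -0.0913]
```

move_arm:
  motion:
    - [[0.668, -0.563, 0.118], [0, 0, -0.091]]
    - [[0.668, -0.563, 0.118], [0, 0, -0.091]]
    - [[0.668, -0.563, 0.118], [0, 0, -0.091]]
    - [[0.668, -0.563, 0.118], [0, 0, -0.091]]
    - [[0.668, -0.563, 0.118], [0, 0, -0.091]]
    - [[0.668, -0.563, 0.118], [0, 0, -0.091]]
    - [[0.668, -0.563, 0.118], [0, 0, -0.091]]
    - [[0.668, -0.563, 0.118], [0, 0, -0.091]]
    - [[0.668, -0.563, 0.118], [0, 0, -0.091]]
    - [[0.668, -0.563, 0.118], [0, 0, -0.091]]
    - [[0.668, -0.563, 0.118], [0, 0, -0.091]]
    - [[0.668, -0.563, 0.118], [0, 0, -0.091]]
    - [[0.668, -0.563, 0.118], [0, 0, -0.091]]
    - [[0.668, -0.563, 0.118], [0, 0, -0.091]]
    - [[0.668, -0.563, 0.118], [0, 0, -0.091]]
    - [[0, 0, 0], [0, 0, 0]]
    - [[0, 0, 0], [0, 0, 0]]
  claw: 0.6

```text
time_s: 1.85
position: [0.466, 0.0499, 0.1595]
tool_rot: [[0.886, 0.463, -0.001], [0.463, -0.886, -0.0], [-0.001, -0.0, -1.0]]
ft_force: [-0.1, -0.3, 0.3]
grip_width: 0.0342
gripper_force: 0.0
```

```bash
python3 - <<'E'
from h import *
d=grab('w1'); p,R=d['p'],d['R']
im=undist(d,-np.array([-R[1,0]*1,R[0,0],0]),R[:,0],None,[p[0],p[1],.012],.12,.2,3000)
cv2.imwrite('pics/w1.png',np.hstack([im,cv2.resize(d['frame'][...,::-1],(440,330))[:,:] if 0 else np.zeros((600,0,3),np.uint8)]))
E
```

```text
(no output)
```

View pics/w1.png

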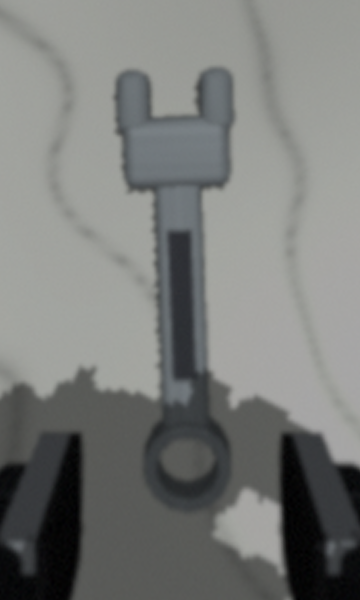

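```bash
python3 - <<'E'
from h import *
s,p,R=cur(); t=p+R[:,0]*.0027+R[:,1]*.0012; R1=Rdown(29.6)
t[2]=.06; rows(p,R,t,R1,5); t2=t.copy(); t2[2]=.020; rows(t,R1,t2,R1,3)
E
```

```text
5 rows of [0.0109, 0.005, 0.3987] [-0.0002, 0.0008, -0.0527]
3 rows of [0.0, 0.0, 0.2667] [0.0, 0.0, 0.0]
```

move_arm:
  motion:
    - [[0.011, 0.005, 0.399], [0, 0.001, -0.053]]
    - [[0.011, 0.005, 0.399], [0, 0.001, -0.053]]
    - [[0.011, 0.005, 0.399], [0, 0.001, -0.053]]
    - [[0.011, 0.005, 0.399], [0, 0.001, -0.053]]
    - [[0.011, 0.005, 0.399], [0, 0.001, -0.053]]
    - [[0, 0, 0.267], [0, 0, 0]]
    - [[0, 0, 0.267], [0, 0, 0]]
    - [[0, 0, 0.267], [0, 0, 0]]
    - [[0, 0, 0], [0, 0, 0]]
    - [[0, 0, 0], [0, 0, 0]]

```text
time_s: 2.9
position: [0.4693, 0.0485, 0.0205]
tool_rot: [[0.87, 0.492, 0.001], [0.492, -0.87, 0.0], [0.001, 0.0, -1.0]]
ft_force: [-0.2, -0.6, 0.7]
grip_width: 0.0339
gripper_force: 0.0
```

move_arm:
  motion:
    - [[0, 0, 0], [0, 0, 0]]
    - [[0, 0, 0], [0, 0, 0]]
    - [[0, 0, 0], [0, 0, 0]]
    - [[0, 0, 0], [0, 0, 0]]
    - [[0, 0, 0], [0, 0, 0]]
    - [[0, 0, 0], [0, 0, 0]]
  claw: 1
  force: 60

```text
time_s: 3.5
position: [0.4694, 0.049, 0.021]
tool_rot: [[0.869, 0.494, 0.002], [0.494, -0.869, -0.0], [0.002, 0.001, -1.0]]
ft_force: [-1.7, -2.1, 5.5]
grip_width: 0.0139
gripper_force: 59.0
```

```bash
python3 - <<'E'
from h import *
s,p,R=cur(); t=p.copy(); t[2]=.17; 
Rc=Rcase(-35.7); c=np.array([.5914,-.2581,.057])+Rins(-35.7)@[0,0,.17]; print(c)
rows(p,R,t,R,4); rows(t,R,c,Rc)
E
```

```text
[ 0.53305577 -0.21617542  0.21107232]
4 rows of [0.0011, 0.001, -0.745] [0.0, 0.0, 0.0]
12 rows of [0.1227, 0.4711, -0.0248] [-0.1481, 0.2302, 0.6689]
```

move_arm:
  motion:
    - [[0, 0, -0.745], [0, 0, 0]]
    - [[0, 0, -0.745], [0, 0, 0]]
    - [[0, 0, -0.745], [0, 0, 0]]
    - [[0, 0, -0.745], [0, 0, 0]]
    - [[0.123, 0.471, -0.025], [-0.148, 0.23, 0.669]]
    - [[0.123, 0.471, -0.025], [-0.148, 0.23, 0.669]]
    - [[0.123, 0.471, -0.025], [-0.148, 0.23, 0.669]]
    - [[0.123, 0.471, -0.025], [-0.148, 0.23, 0.669]]
    - [[0.123, 0.471, -0.025], [-0.148, 0.23, 0.669]]
    - [[0.123, 0.471, -0.025], [-0.148, 0.23, 0.669]]
    - [[0.123, 0.471, -0.025], [-0.148, 0.23, 0.669]]
    - [[0.123, 0.471, -0.025], [-0.148, 0.23, 0.669]]
    - [[0.123, 0.471, -0.025], [-0.148, 0.23, 0.669]]
    - [[0.123, 0.471, -0.025], [-0.148, 0.23, 0.669]]
    - [[0.123, 0.471, -0.025], [-0.148, 0.23, 0.669]]
    - [[0.123, 0.471, -0.025], [-0.148, 0.23, 0.669]]
    - [[0, 0, 0], [0, 0, 0]]
    - [[0, 0, 0], [0, 0, 0]]

```text
time_s: 5.3
position: [0.5324, -0.2157, 0.2101]
tool_rot: [[0.737, -0.583, 0.341], [-0.529, -0.812, -0.245], [0.42, 0.0, -0.907]]
ft_force: [-0.3, 0.2, -1.5]
grip_width: 0.014
gripper_force: 59.5
```

```bash
python3 - <<'E'
from h import *
d=grab('w2'); p,R=d['p'],d['R']; s=cur()[0]; print(p,s['ft_force'],s['grip_width'],s['time_s'])
Ri=Rins(-35.7); o=np.array([.5914,-.2581,.057])+Ri@[0,0,.014]
a=undist(d,-Ri[:,1],Ri[:,0],None,o,.24,.2,2500)
# spanner: rectify in tool frame plane 5 mm ahead of TCP
b=undist(d,R[:,1],R[:,0],None,p+R[:,2]*.007,.06,.17,3000)[:500]
im=np.zeros((510,790,3),np.uint8); im[:500,:600]=a; im[:510,605:605+180]=np.vstack([b,np.zeros((510-b.shape[0],180,3),np.uint8)])
cv2.imwrite('pics/w2.png',im)
E
```

```text
[ 0.53236596 -0.21568296  0.21006229] [ 0.36523095 -0.04209538 -2.02148569] 0.013881646870181124 5.35
```

View pics/w2.png

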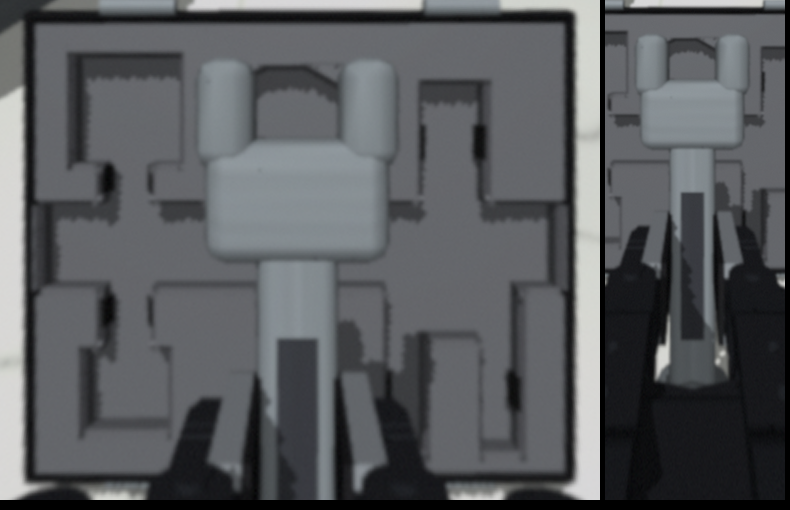

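```bash
cat >> h.py <<'E'
def fpts(d):
    """depth pixels -> tool-frame points (480,640,3)"""
    T=np.asarray(d['T_tool_cam']); v,u=np.mgrid[:480,:640]; x,y=(u-d['cx'])/d['fx'],(v-d['cy'])/d['fy']
    th=np.hypot(x,y)+1e-9; Z=d['depth']; k=np.tan(th)/th
    return np.stack([x*k*Z,-y*k*Z,-Z],-1)@T[:3,:3].T+T[:3,3]
E
python3 - <<'E'
from h import *
for n in ['w1','w2']:
    d=load(n); P=fpts(d); ok=d['depth']>0
    for lo,hi in [(-.07,-.05),(-.01,.0),(.0,.01),(.01,.02),(.02,.03),(.04,.05),(.05,.06),(.06,.07)]:
        m=ok&(P[...,0]>lo)&(P[...,0]<hi)&(abs(P[...,1])<(.005 if hi<.035 else .016))
        q=P[m]; print(n,lo,m.sum(),np.percentile(q[:,2],[5,25,50,75,95]).round(4) if m.sum() else '')
d=load('w2');P=fpts(d)
m=(d['depth']>0)&(P[...,2]<.04)&(P[...,2]>0)&(P[...,0]>.03)&(abs(P[...,1])<.03)
q=P[m]; print(q.min(0),q.max(0),np.percentile(q,[1,99],0))
E
```

```text
w1 -0.07 313 [0.1457 0.1485 0.1589 0.16   0.1608]
w1 -0.01 161 [0.1466 0.1472 0.1476 0.1481 0.1488]
w1 0.0 166 [0.1463 0.1471 0.1475 0.1481 0.1487]
w1 0.01 4424 [-0.0822 -0.0781 -0.0721 -0.0652 -0.057 ]
w1 0.02 186 [0.1465 0.1472 0.1477 0.1481 0.1489]
w1 0.04 573 [0.1446 0.1453 0.1457 0.1463 0.1471]
w1 0.05 612 [0.1446 0.1454 0.1459 0.1464 0.1472]
w1 0.06 615 [0.1451 0.1462 0.1484 0.1595 0.1606]
w2 -0.07 0 
w2 -0.01 513 [0.0085 0.0091 0.0095 0.0099 0.0105]
w2 0.0 559 [0.0085 0.009  0.0095 0.0099 0.0105]
w2 0.01 4864 [-0.0817 -0.0772 -0.0705 -0.0624  0.0097]
w2 0.02 655 [0.0089 0.0094 0.0098 0.0102 0.0108]
w2 0.04 2541 [0.0069 0.0076 0.008  0.0085 0.1698]
w2 0.05 2803 [0.0072 0.0079 0.0085 0.0103 0.1703]
w2 0.06 1814 [0.0072 0.0081 0.0091 0.1689 0.1705]
[ 0.03000163 -0.02109504  0.00561443] [0.07393524 0.01883284 0.01880379] [[ 0.03085952 -0.01977679  0.00664268]
 [ 0.07279314  0.01760955  0.01455751]]
```

```bash
cat >> h.py <<'E'
Y0=-35.7; C0=np.array([.5914,-.2581,.057])
def ins_of(d): # points of depth image in nominal insert frame
    P=fpts(d); return (P@d['R'].T+d['p']-C0)@Rins(Y0)
E
python3 - <<'E'
from h import *
d=load('w2'); Q=ins_of(d); ok=d['depth']>0
m=ok&(abs(Q[...,0])<.09)&(abs(Q[...,1])<.105)&(Q[...,2]>.0105)&(Q[...,2]<.0185)
q=Q[m]
for i in range(4):
    A=np.c_[q[:,:2],np.ones(len(q))]; c=np.linalg.lstsq(A,q[:,2],rcond=None)[0]; r=q[:,2]-A@c; q=q[abs(r)<.0015]
print(len(q),c,np.degrees(c[:2]))
m=ok&(abs(Q[...,0])<.013)&(abs(Q[...,1]-.07)<.02); print('floor',np.median(Q[m][:,2]))
s,p,R=cur(); Ri=Rins(Y0)
t=C0+Ri@[.0024,.0687,.0455]; print((p-C0)@Ri); t1=C0+Ri@[.0024,.0687,.1]
rows(p,R,t1,Rcase(Y0),4); rows(t1,Rcase(Y0),t,Rcase(Y0),3)
E
```

```text
18869 [0.00025713 0.00152489 0.01325068] [0.01473233 0.08736971]
floor 0.24050446502787856
[-0.00119124  0.00043802  0.1694033 ]
4 rows of [0.0187, -0.3413, 0.347] [-0.0001, 0.0047, 0.0017]
3 rows of [0.0, -0.0, 0.3633] [0.0, 0.0, 0.0]
```

move_arm:
  motion:
    - [[0.019, -0.341, 0.347], [0, 0.005, 0.002]]
    - [[0.019, -0.341, 0.347], [0, 0.005, 0.002]]
    - [[0.019, -0.341, 0.347], [0, 0.005, 0.002]]
    - [[0.019, -0.341, 0.347], [0, 0.005, 0.002]]
    - [[0, 0, 0.363], [0, 0, 0]]
    - [[0, 0, 0.363], [0, 0, 0]]
    - [[0, 0, 0.363], [0, 0, 0]]
    - [[0, 0, 0], [0, 0, 0]]
    - [[0, 0, 0], [0, 0, 0]]

```text
time_s: 6.25
position: [0.618, -0.1924, 0.0994]
tool_rot: [[0.736, -0.584, 0.343], [-0.529, -0.812, -0.247], [0.423, -0.0, -0.906]]
ft_force: [0.1, 0.5, -1.3]
grip_width: 0.0139
gripper_force: 59.5
```

```bash
python3 - <<'E'
from h import *
d=grab('w3'); p,R=d['p'],d['R']; s=cur()[0]; print((p-C0)@Rins(Y0),s['ft_force'],s['time_s'])
# tool-axis view, plane of insert face (tool z .0455-.014)
a=undist(d,R[:,1],R[:,0],None,p+R[:,2]*.0315+R[:,0]*.01,.16,.19,3000)
b=undist(d,R[:,1],R[:,0],None,p+R[:,2]*.008+R[:,0]*.04,.09,.08,3500)
im=np.zeros((570,800,3),np.uint8); im[:570,:480]=a; im[:280,483:483+315]=b
cv2.imwrite('pics/w3.png',im)
E
```

```text
[0.00275131 0.06885718 0.0455442 ] [-0.09622385 -0.21850022 -1.74716106] 6.3
```

View pics/w3.png

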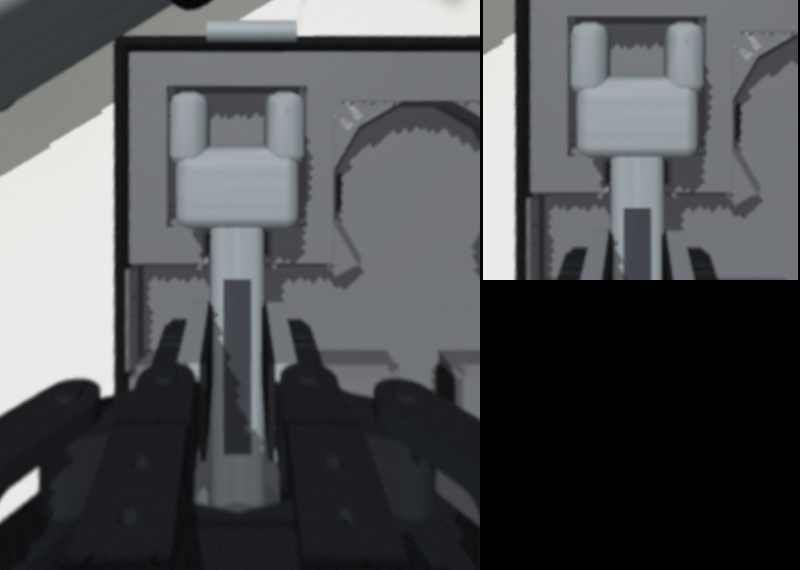

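move_arm:
  motion:
    - [[-0.008, 0, 0.06], [0, 0, 0]]
    - [[0, 0, 0.06], [0, 0, 0]]
    - [[0, 0, 0.06], [0, 0, 0]]
    - [[0, 0, 0.05], [0, 0, 0]]
    - [[0, 0, 0.05], [0, 0, 0]]
    - [[0, 0, 0], [0, 0, 0]]

```text
time_s: 6.9
position: [0.6224, -0.1964, 0.086]
tool_rot: [[0.735, -0.585, 0.343], [-0.53, -0.811, -0.247], [0.423, -0.0, -0.906]]
ft_force: [0.8, -0.2, -1.9]
grip_width: 0.0139
gripper_force: 59.5
```

move_arm:
  motion:
    - [[0, 0, 0.04], [0, 0, 0]]
    - [[0, 0, 0.04], [0, 0, 0]]
    - [[0, 0, 0.04], [0, 0, 0]]
    - [[0, 0, 0.04], [0, 0, 0]]
    - [[0, 0, 0], [0, 0, 0]]
    - [[0, 0, 0], [0, 0, 0]]

```text
time_s: 7.5
position: [0.6256, -0.1983, 0.0796]
tool_rot: [[0.734, -0.585, 0.345], [-0.529, -0.811, -0.248], [0.425, -0.001, -0.905]]
ft_force: [0.1, 2.0, 2.8]
grip_width: 0.0144
gripper_force: 60.0
```

move_arm:
  motion:
    - [[0, 0, 0.03], [0, 0, 0]]
    - [[0, 0, 0.03], [0, 0, 0]]
    - [[0, 0, 0], [0, 0, 0]]
    - [[0, 0, 0], [0, 0, 0]]

```text
time_s: 7.9
position: [0.6263, -0.1988, 0.0774]
tool_rot: [[0.735, -0.584, 0.345], [-0.529, -0.811, -0.248], [0.424, -0.001, -0.905]]
ft_force: [-4.9, 7.2, 11.8]
grip_width: 0.0141
gripper_force: 61.3
```

```bash
cat >> h.py <<'E'
def st():
    s,p,R=cur(); Ri=Rins(Y0); print('ins',((p-C0)@Ri).round(4),'F',(np.array(s['ft_force'])@Ri).round(1),'M',(np.array(s['wrist_torque'])@Ri).round(2),'w',round(s['grip_width'],4),'t',s['time_s']); return s,p,R
def prof(d,ys,xs,w=.004):
    Q=ins_of(d);ok=d['depth']>0
    for y in ys:
        for x in xs:
            m=ok&(abs(Q[...,0]-x)<w)&(abs(Q[...,1]-y)<w); z=Q[m][:,2]; print((x,y),m.sum(),z.size and np.percentile(z,[10,50,90]).round(4))
E
python3 -c "
from h import *
st(); d=grab('w4'); prof(d,[.07],[.03,.04,.05]); prof(d,[.055,.085],[.06,.07]); prof(d,[.07,.035],[.083])"
```

```text
ins [0.003  0.0685 0.0212] F [-2.4  3.  14.1] M [0.56 0.53 0.04] w 0.0141 t 7.9
(0.03, 0.07) 421 [0.0107 0.0114 0.0121]
(0.04, 0.07) 424 [0.0113 0.0129 0.014 ]
(0.05, 0.07) 474 [0.0126 0.0134 0.0142]
(0.06, 0.055) 467 [0.0122 0.0131 0.0141]
(0.07, 0.055) 488 [0.0122 0.0131 0.014 ]
(0.06, 0.085) 441 [0.0118 0.013  0.014 ]
(0.07, 0.085) 470 [0.012  0.0132 0.0141]
(0.083, 0.07) 502 [0.0126 0.0134 0.0143]
(0.083, 0.035) 453 [0.0125 0.0134 0.0142]
```

move_arm:
  motion:
    - [[0, 0, 0], [0, 0, 0]]
    - [[0, 0, 0], [0, 0, 0]]
    - [[0, 0, 0], [0, 0, 0]]
    - [[0, 0, -0.2], [0, 0, 0]]
    - [[0, 0, -0.5], [0, 0, 0]]
    - [[-0.5, 0, -0.5], [0, 0, 0]]
    - [[-0.6, 0, -0.3], [0, 0, 0]]
    - [[-0.6, 0, 0], [0, 0, 0]]
    - [[0, 0, 0], [0, 0, 0]]
  claw: 0.68

```text
time_s: 8.85
position: [0.5348, -0.1333, 0.1076]
tool_rot: [[0.737, -0.584, 0.34], [-0.53, -0.812, -0.245], [0.42, 0.001, -0.908]]
ft_force: [0.2, 0.5, -0.1]
grip_width: 0.0272
gripper_force: 0.0
```

```bash
python3 -c "
from h import *
st(); d=grab('w5'); prof(d,[.07],[-.02,-.01,0,.01,.02,.03,.05]); prof(d,[.07-.0125,.07+.0125],[-.058],.0018); prof(d,[.07],[-.0705,-.0455],.0018); prof(d,[.04,.07],[.083,-.085])
cv2.imwrite('pics/w5.png',undist(d,-Rins(Y0)[:,1],Rins(Y0)[:,0],None,C0+Rins(Y0)@[0,.0,.014],.24,.2,2500))"
```

```text
ins [-0.0863  0.0683  0.0961] F [-0.1  0.5 -0. ] M [-0.03  0.19 -0.01] w 0.0272 t 8.85
(-0.02, 0.07) 209 [0.0107 0.0117 0.0126]
(-0.01, 0.07) 220 [0.0109 0.0119 0.0126]
(0, 0.07) 209 [0.0109 0.0119 0.0127]
(0.01, 0.07) 204 [0.011  0.012  0.0128]
(0.02, 0.07) 189 [0.0109 0.0118 0.0127]
(0.03, 0.07) 191 [0.0106 0.0114 0.0123]
(0.05, 0.07) 186 [0.0124 0.0135 0.0144]
(-0.058, 0.05750000000000001) 41 [0.0127 0.0133 0.0143]
(-0.058, 0.0825) 38 [0.0125 0.0134 0.0138]
(-0.0705, 0.07) 23 [0.0124 0.0131 0.014 ]
(-0.0455, 0.07) 37 [0.0102 0.0128 0.0139]
(0.083, 0.04) 0 0
(-0.085, 0.04) 378 [0.0129 0.1327 0.1339]
(0.083, 0.07) 0 0
(-0.085, 0.07) 167 [0.0126 0.0134 0.0142]
```

```bash
python3 - <<'E'
from h import *
s,p,R=cur(); t=np.array([.4837,.3348,.165]); rows(p,R,t,Rdown(-13.3),16)
E
```

```text
16 rows of [-0.2883, -0.5035, -0.1485] [0.0383, -0.1927, -0.1725]
```

move_arm:
  motion:
    - [[-0.288, -0.504, -0.149], [0.038, -0.193, -0.173]]
    - [[-0.288, -0.504, -0.149], [0.038, -0.193, -0.173]]
    - [[-0.288, -0.504, -0.149], [0.038, -0.193, -0.173]]
    - [[-0.288, -0.504, -0.149], [0.038, -0.193, -0.173]]
    - [[-0.288, -0.504, -0.149], [0.038, -0.193, -0.173]]
    - [[-0.288, -0.504, -0.149], [0.038, -0.193, -0.173]]
    - [[-0.288, -0.504, -0.149], [0.038, -0.193, -0.173]]
    - [[-0.288, -0.504, -0.149], [0.038, -0.193, -0.173]]
    - [[-0.288, -0.504, -0.149], [0.038, -0.193, -0.173]]
    - [[-0.288, -0.504, -0.149], [0.038, -0.193, -0.173]]
    - [[-0.288, -0.504, -0.149], [0.038, -0.193, -0.173]]
    - [[-0.288, -0.504, -0.149], [0.038, -0.193, -0.173]]
    - [[-0.288, -0.504, -0.149], [0.038, -0.193, -0.173]]
    - [[-0.288, -0.504, -0.149], [0.038, -0.193, -0.173]]
    - [[-0.288, -0.504, -0.149], [0.038, -0.193, -0.173]]
    - [[-0.288, -0.504, -0.149], [0.038, -0.193, -0.173]]
    - [[0, 0, 0], [0, 0, 0]]
    - [[0, 0, 0], [0, 0, 0]]
  claw: 0.45

```text
time_s: 10.7
position: [0.4858, 0.3345, 0.1653]
tool_rot: [[0.973, -0.229, 0.001], [-0.229, -0.973, -0.001], [0.002, 0.0, -1.0]]
ft_force: [-0.1, -0.6, 0.3]
grip_width: 0.0468
gripper_force: 0.0
```

```bash
cat >> h.py <<'E'
def cloud(d,zlo,zhi,r=.1): # tool-frame xy of points in tool z band
    P=fpts(d); m=(d['depth']>0)&(P[...,2]>zlo)&(P[...,2]<zhi)&(np.hypot(P[...,0],P[...,1])<r); return P[m]
E
python3 - <<'E'
from h import *
d=grab('w6'); p,R=d['p'],d['R']; s=st()[0]; print(p,R[:,0])
q=cloud(d,p[2]-.03,p[2]-.004); print(len(q),np.percentile(q,[1,50,99],0).round(4))
# block: highest part
b=q[q[:,2]<p[2]-.0138]; print('block',len(b),b[:,:2].mean(0),np.percentile(b,[2,98],0).round(4))
for lo,hi in [(-.09,-.08),(-.08,-.07),(-.07,-.06),(-.06,-.05),(-.05,-.04),(.0,.01),(.02,.03),(.03,.04),(.04,.05),(.05,.06),(.06,.07)]:
    k=q[(q[:,0]>lo)&(q[:,0]<hi)]; 
    if len(k)>5: print(lo,len(k),np.percentile(k[:,1],[1,50,99]).round(4),((k[:,1].max()+k[:,1].min())/2).round(4),np.median(p[2]-k[:,2]).round(4))
E
```

```text
ins [-0.3452  0.4191  0.2802] F [-1.1 -0.5 -0.7] M [ 0.06  0.   -0.  ] w 0.0473 t 10.75
[0.48581114 0.33448007 0.16528832] [ 0.9733477  -0.22932934  0.00151922]
4751 [[-0.0781 -0.0245  0.1464]
 [-0.0032 -0.0002  0.1536]
 [ 0.0622  0.0236  0.1577]]
block 1260 [ 0.00102229 -0.00059811] [[-0.0131 -0.0134  0.1461]
 [ 0.0142  0.0121  0.1512]]
-0.09 11 [-0.0222  0.0159  0.0216] -0.0002 0.011
-0.08 240 [-0.0247 -0.0154  0.024 ] -0.0006 0.0112
-0.07 272 [-0.0254 -0.0153  0.0241] -0.0007 0.0112
-0.06 275 [-0.0252  0.0146  0.0246] -0.0003 0.0112
-0.05 287 [-0.0248  0.0145  0.0244] -0.0002 0.0112
0.0 479 [-0.014  -0.0009  0.0128] -0.0006 0.0161
0.02 296 [-0.0109  0.0021  0.0106] -0.0002 0.0112
0.03 298 [-0.0108  0.0021  0.0105] -0.0002 0.0113
0.04 298 [-0.0107  0.0021  0.0104] -0.0001 0.0112
0.05 330 [-0.0106  0.0021  0.0104] -0.0001 0.0112
0.06 102 [-0.0106 -0.0024  0.0103] -0.0001 0.0107
```

move_arm:
  motion:
    - [[0.012, 0, 0.5], [0, 0, 0]]
    - [[0, 0, 0.5], [0, 0, 0]]
    - [[0, 0, 0.5], [0, 0, 0]]
    - [[0, 0, 0.5], [0, 0, 0]]
    - [[0, 0, 0.4], [0, 0, 0]]
    - [[0, 0, 0.3], [0, 0, 0]]
    - [[0, 0, 0.17], [0, 0, 0]]
    - [[0, 0, 0], [0, 0, 0]]

```text
time_s: 11.55
position: [0.4858, 0.3332, 0.0207]
tool_rot: [[0.973, -0.231, -0.001], [-0.231, -0.973, -0.002], [-0.001, 0.002, -1.0]]
ft_force: [0.2, -0.3, 0.4]
grip_width: 0.0471
gripper_force: 0.0
```

move_arm:
  motion:
    - [[0, 0, 0], [0, 0, 0]]
    - [[0, 0, 0], [0, 0, 0]]
    - [[0, 0, 0], [0, 0, 0]]
    - [[0, 0, 0], [0, 0, 0]]
    - [[0, 0, 0], [0, 0, 0]]
    - [[0, 0, 0], [0, 0, 0]]
  claw: 1
  force: 70

```text
time_s: 12.15
position: [0.4863, 0.3341, 0.0226]
tool_rot: [[0.973, -0.23, 0.002], [-0.23, -0.973, -0.0], [0.002, -0.0, -1.0]]
ft_force: [-0.4, -2.0, 6.0]
grip_width: 0.0257
gripper_force: 69.6
```

```bash
python3 - <<'E'
from h import *
s,p,R=cur(); Ri=Rins(Y0); t=p.copy(); t[2]=.17
# look pose: above insert (x0,y0,z.17) offset so pincers cutout is visible beside held tool
c=C0+Ri@[.0,-.061,.10]
rows(p,R,t,R,4); rows(t,R,c,Rcase(Y0),16)
E
```

```text
4 rows of [0.0016, -0.0002, -0.7368] [0.0, 0.0, 0.0]
16 rows of [0.3411, 0.6916, 0.11] [-0.0385, 0.1918, 0.1723]
```

move_arm:
  motion:
    - [[0, 0, -0.737], [0, 0, 0]]
    - [[0, 0, -0.737], [0, 0, 0]]
    - [[0, 0, -0.737], [0, 0, 0]]
    - [[0, 0, -0.737], [0, 0, 0]]
    - [[0.341, 0.692, 0.11], [-0.039, 0.192, 0.172]]
    - [[0.341, 0.692, 0.11], [-0.039, 0.192, 0.172]]
    - [[0.341, 0.692, 0.11], [-0.039, 0.192, 0.172]]
    - [[0.341, 0.692, 0.11], [-0.039, 0.192, 0.172]]
    - [[0.341, 0.692, 0.11], [-0.039, 0.192, 0.172]]
    - [[0.341, 0.692, 0.11], [-0.039, 0.192, 0.172]]
    - [[0.341, 0.692, 0.11], [-0.039, 0.192, 0.172]]
    - [[0.341, 0.692, 0.11], [-0.039, 0.192, 0.172]]
    - [[0.341, 0.692, 0.11], [-0.039, 0.192, 0.172]]
    - [[0.341, 0.692, 0.11], [-0.039, 0.192, 0.172]]
    - [[0.341, 0.692, 0.11], [-0.039, 0.192, 0.172]]
    - [[0.341, 0.692, 0.11], [-0.039, 0.192, 0.172]]
    - [[0.341, 0.692, 0.11], [-0.039, 0.192, 0.172]]
    - [[0.341, 0.692, 0.11], [-0.039, 0.192, 0.172]]
    - [[0.341, 0.692, 0.11], [-0.039, 0.192, 0.172]]
    - [[0.341, 0.692, 0.11], [-0.039, 0.192, 0.172]]

```text
time_s: 14.15
position: [0.5201, -0.2846, 0.1471]
tool_rot: [[0.736, -0.584, 0.341], [-0.529, -0.812, -0.249], [0.422, 0.003, -0.906]]
ft_force: [0.7, 0.4, -2.0]
grip_width: 0.0259
gripper_force: 69.6
```

move_arm:
  motion:
    - [[0, 0, 0], [0, 0, 0]]
    - [[0, 0, 0], [0, 0, 0]]

```text
time_s: 14.35
position: [0.5201, -0.2835, 0.1468]
tool_rot: [[0.737, -0.585, 0.34], [-0.529, -0.811, -0.248], [0.421, 0.002, -0.907]]
ft_force: [0.3, 0.5, -2.1]
grip_width: 0.0259
gripper_force: 69.7
```

```bash
python3 - <<'E'
from h import *
s,p,R=st(); Ri=Rins(Y0); rows(p,R,C0+Ri@[.0022,-.0635,.048],Rcase(Y0),3)
d=grab('w7'); q=cloud(d,.0,.03,.1)
for lo,hi in [(-.02,0),(-.0,.01),(.01,.02),(.02,.03),(.03,.04),(.04,.05),(.05,.06),(.06,.07)]:
    k=q[(q[:,0]>lo)&(q[:,0]<hi)&(abs(q[:,1])<.016)]
    if len(k)>5: print(lo,len(k),np.percentile(k[:,1],[1,99]).round(4),k[:,0].max().round(4),np.median(k[:,2]).round(4))
E
```

```text
ins [-0.0011 -0.0622  0.0996] F [-0.9  0.6 -1.8] M [0.04 0.39 0.  ] w 0.0259 t 14.35
3 rows of [0.0226, 0.0078, 0.344] [0.0065, 0.0048, -0.0001]
-0.02 2068 [-0.0143  0.0121] -0.0 0.0072
-0.0 1682 [-0.0141  0.012 ] 0.01 0.007
0.01 1919 [-0.0155  0.0154] 0.02 0.0103
0.02 1149 [-0.0117  0.0099] 0.03 0.0118
0.03 1224 [-0.0118  0.01  ] 0.04 0.0119
0.04 1286 [-0.0117  0.0099] 0.05 0.0119
0.05 1315 [-0.0118  0.0099] 0.06 0.0118
0.06 370 [-0.0114  0.0093] 0.0633 0.0127
```

move_arm:
  motion:
    - [[0.025, 0.008, 0.344], [0.006, 0.005, 0]]
    - [[0.025, 0.008, 0.344], [0.006, 0.005, 0]]
    - [[0.025, 0.008, 0.344], [0.006, 0.005, 0]]
    - [[0, 0, 0], [0, 0, 0]]
    - [[0, 0, 0], [0, 0, 0]]

```text
time_s: 14.9
position: [0.5405, -0.2978, 0.102]
tool_rot: [[0.737, -0.581, 0.344], [-0.527, -0.814, -0.246], [0.423, 0.0, -0.906]]
ft_force: [-0.4, 0.2, -1.8]
grip_width: 0.0263
gripper_force: 69.6
```

```bash
python3 - <<'E'
from h import *
st(); d=grab('w8'); p,R=d['p'],d['R']
a=undist(d,R[:,1],R[:,0],None,p+R[:,2]*.034+R[:,0]*.03,.13,.15,4000)
b=undist(d,R[:,1],R[:,0],None,p+R[:,2]*.0118+R[:,0]*.035,.06,.075,4000)
im=np.zeros((600,780,3),np.uint8); im[:,:520]=a; im[:300,530:770]=b
cv2.imwrite('pics/w8.png',im)
E
```

```text
ins [ 0.0026 -0.062   0.0485] F [-1.1 -0.1 -1.4] M [ 0.02  0.34 -0.01] w 0.0263 t 14.9
```

View pics/w8.png

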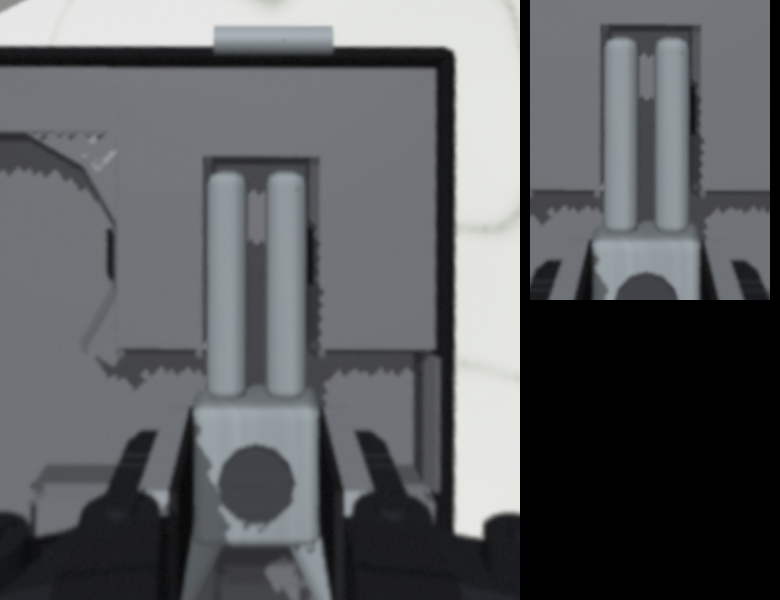

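move_arm:
  motion:
    - [[-0.004, 0.026, 0], [0, 0, 0]]
    - [[0, 0, 0.06], [0, 0, 0]]
    - [[0, 0, 0.06], [0, 0, 0]]
    - [[0, 0, 0.06], [0, 0, 0]]
    - [[0, 0, 0.06], [0, 0, 0]]
    - [[0, 0, 0.05], [0, 0, 0]]
    - [[0, 0, 0], [0, 0, 0]]

```text
time_s: 15.65
position: [0.5446, -0.3034, 0.0883]
tool_rot: [[0.736, -0.582, 0.344], [-0.528, -0.813, -0.247], [0.423, 0.0, -0.906]]
ft_force: [0.0, 0.7, -1.8]
grip_width: 0.0258
gripper_force: 69.7
```

Inside the mouth with no contact force; continue.

move_arm:
  motion:
    - [[0, 0, 0.04], [0, 0, 0]]
    - [[0, 0, 0.04], [0, 0, 0]]
    - [[0, 0, 0.04], [0, 0, 0]]
    - [[0, 0, 0.04], [0, 0, 0]]
    - [[0, 0, 0], [0, 0, 0]]

```text
time_s: 16.15
position: [0.5477, -0.3051, 0.0818]
tool_rot: [[0.736, -0.582, 0.345], [-0.527, -0.813, -0.247], [0.425, -0.0, -0.905]]
ft_force: [1.6, 4.0, 2.3]
grip_width: 0.0257
gripper_force: 70.3
```

```bash
python3 -c "
from h import *
st(); d=grab('w9'); prof(d,[-.062],[.0]);prof(d,[-.055,-.069],[.03,.05]); prof(d,[-.062],[.083])"
```

```text
ins [ 0.0032 -0.0637  0.0259] F [0.  4.1 2.6] M [ 0.9   0.43 -0.02] w 0.0257 t 16.15
(0.0, -0.062) 349 [0.0204 0.021  0.0218]
(0.03, -0.055) 357 [0.0129 0.0138 0.0147]
(0.05, -0.055) 400 [0.0123 0.0135 0.0144]
(0.03, -0.069) 396 [0.0128 0.0138 0.0147]
(0.05, -0.069) 439 [0.0124 0.0135 0.0144]
(0.083, -0.062) 462 [0.0126 0.0134 0.0142]
```

move_arm:
  motion:
    - [[0, 0, 0.03], [0, 0, 0]]
    - [[0, 0, 0.03], [0, 0, 0]]
    - [[0, 0, 0], [0, 0, 0]]
    - [[0, 0, 0], [0, 0, 0]]

```text
time_s: 16.6
position: [0.5487, -0.3058, 0.079]
tool_rot: [[0.736, -0.582, 0.345], [-0.527, -0.813, -0.247], [0.424, -0.0, -0.905]]
ft_force: [1.8, 4.6, 0.2]
grip_width: 0.0258
gripper_force: 70.2
```

```bash
python3 -c "
from h import *
st(); d=grab('w10'); prof(d,[-.062],[-.01,.0,.01]);prof(d,[-.055,-.069],[.03,.05]); prof(d,[-.062],[.083])"
```

```text
ins [ 0.0031 -0.0637  0.0228] F [-1.   4.8  0.7] M [ 0.84  0.3  -0.05] w 0.0258 t 16.6
(-0.01, -0.062) 186 [0.0145 0.0153 0.016 ]
(0.0, -0.062) 351 [0.0173 0.0179 0.0185]
(0.01, -0.062) 668 [0.0152 0.0179 0.0984]
(0.03, -0.055) 354 [0.0101 0.0111 0.0119]
(0.05, -0.055) 408 [0.0098 0.011  0.0119]
(0.03, -0.069) 400 [0.01  0.011 0.012]
(0.05, -0.069) 448 [0.0098 0.0109 0.0118]
(0.083, -0.062) 488 [0.0124 0.0132 0.014 ]
```

move_arm:
  motion:
    - [[0, 0, 0.03], [0, 0, 0]]
    - [[0, 0, 0.02], [0, 0, 0]]
    - [[0, 0, 0], [0, 0, 0]]
    - [[0, 0, 0], [0, 0, 0]]

```text
time_s: 17.05
position: [0.5488, -0.3059, 0.0788]
tool_rot: [[0.736, -0.582, 0.345], [-0.527, -0.813, -0.248], [0.425, 0.0, -0.905]]
ft_force: [-13.7, 12.4, 24.4]
grip_width: 0.026
gripper_force: 73.5
```

```bash
python3 -c "
from h import *
st(); d=grab('w11'); prof(d,[-.062],[-.01,.0]);prof(d,[-.055,-.069],[.03,.05]); prof(d,[-.062],[.083])"
```

```text
ins [ 0.0031 -0.0636  0.0226] F [-6.3  2.1 29.9] M [ 0.52  1.4  -0.06] w 0.026 t 17.05
(-0.01, -0.062) 173 [0.0146 0.0152 0.0159]
(0.0, -0.062) 343 [0.0171 0.0178 0.0185]
(0.03, -0.055) 368 [0.01   0.011  0.0119]
(0.05, -0.055) 410 [0.0097 0.011  0.0119]
(0.03, -0.069) 415 [0.0098 0.0109 0.0118]
(0.05, -0.069) 451 [0.0098 0.0109 0.0118]
(0.083, -0.062) 499 [0.0126 0.0134 0.0141]
```

move_arm:
  motion:
    - [[0, 0, -0.03], [0, 0, 0]]
    - [[0, 0, 0], [0, 0, 0]]
    - [[0, 0, 0], [0, 0, 0]]
    - [[0, 0, -0.2], [0, 0, 0]]
    - [[0, 0, -0.5], [0, 0, 0]]
    - [[-0.5, 0, -0.5], [0, 0, 0]]
    - [[-0.6, 0, -0.3], [0, 0, 0]]
    - [[-0.6, 0, 0], [0, 0, 0]]
    - [[0, 0, 0], [0, 0, 0]]
  claw: 0.5

```text
time_s: 18.0
position: [0.4574, -0.2405, 0.1088]
tool_rot: [[0.738, -0.582, 0.341], [-0.529, -0.813, -0.244], [0.42, -0.0, -0.908]]
ft_force: [-0.0, -0.9, 0.5]
grip_width: 0.0425
gripper_force: 0.0
```

```bash
python3 -c "
from h import *
s,p,R=st(); d=grab('w12'); prof(d,[-.062],[-.01,.01]);prof(d,[-.056,-.069],[.03,.055]); prof(d,[-.062+.020,-.062-.022],[-.05,-.06,-.07,-.076],.002); prof(d,[-.015],[-.07,-.05])
rows(p,R,np.array([.6313,.1778,.18]),Rdown(-28.7),16)
"
```

```text
ins [-0.086  -0.0639  0.0973] F [ 0.7 -0.7  0.3] M [ 0.02  0.25 -0.02] w 0.0425 t 18.0
(-0.01, -0.062) 205 [0.0089 0.015  0.016 ]
(0.01, -0.062) 210 [0.015  0.0163 0.0185]
(0.03, -0.056) 200 [0.0098 0.0111 0.0121]
(0.055, -0.056) 178 [0.0099 0.0114 0.0124]
(0.03, -0.069) 186 [0.0102 0.0111 0.0122]
(0.055, -0.069) 173 [0.0098 0.0113 0.0124]
(-0.05, -0.041999999999999996) 47 [0.0107 0.0113 0.0119]
(-0.06, -0.041999999999999996) 43 [0.0106 0.0113 0.0119]
(-0.07, -0.041999999999999996) 577 [0.1458 0.1578 0.168 ]
(-0.076, -0.041999999999999996) 444 [0.083  0.109  0.1791]
(-0.05, -0.08399999999999999) 47 [0.0103 0.0111 0.0119]
(-0.06, -0.08399999999999999) 46 [0.0101 0.0109 0.0118]
(-0.07, -0.08399999999999999) 639 [0.1463 0.1575 0.1679]
(-0.076, -0.08399999999999999) 466 [0.083  0.1097 0.1793]
(-0.07, -0.015) 2198 [0.1289 0.147  0.1698]
(-0.05, -0.015) 177 [0.0123 0.0133 0.0141]
16 rows of [-0.0736, -0.5576, -0.1118] [0.0117, -0.1936, -0.0532]
```

move_arm:
  motion:
    - [[-0.074, -0.558, -0.112], [0.012, -0.194, -0.053]]
    - [[-0.074, -0.558, -0.112], [0.012, -0.194, -0.053]]
    - [[-0.074, -0.558, -0.112], [0.012, -0.194, -0.053]]
    - [[-0.074, -0.558, -0.112], [0.012, -0.194, -0.053]]
    - [[-0.074, -0.558, -0.112], [0.012, -0.194, -0.053]]
    - [[-0.074, -0.558, -0.112], [0.012, -0.194, -0.053]]
    - [[-0.074, -0.558, -0.112], [0.012, -0.194, -0.053]]
    - [[-0.074, -0.558, -0.112], [0.012, -0.194, -0.053]]
    - [[-0.074, -0.558, -0.112], [0.012, -0.194, -0.053]]
    - [[-0.074, -0.558, -0.112], [0.012, -0.194, -0.053]]
    - [[-0.074, -0.558, -0.112], [0.012, -0.194, -0.053]]
    - [[-0.074, -0.558, -0.112], [0.012, -0.194, -0.053]]
    - [[-0.074, -0.558, -0.112], [0.012, -0.194, -0.053]]
    - [[-0.074, -0.558, -0.112], [0.012, -0.194, -0.053]]
    - [[-0.074, -0.558, -0.112], [0.012, -0.194, -0.053]]
    - [[-0.074, -0.558, -0.112], [0.012, -0.194, -0.053]]
    - [[0, 0, 0], [0, 0, 0]]
    - [[0, 0, 0], [0, 0, 0]]
  claw: 0.15

```text
time_s: 19.85
position: [0.6344, 0.1758, 0.1804]
tool_rot: [[0.877, -0.48, 0.004], [-0.48, -0.877, -0.003], [0.005, 0.0, -1.0]]
ft_force: [0.4, 0.1, 0.5]
grip_width: 0.0728
gripper_force: 0.0
```

```bash
python3 - <<'E'
from h import *
st(); d=grab('w13'); p,R=d['p'],d['R']; print(p,R[:,0])
q=cloud(d,p[2]-.032,p[2]-.006,.11)
t=q[(q[:,2]<p[2]-.025)]; c,r=cv2.minEnclosingCircle((t[:,:2]*1000).astype(np.float32)); print('dial',len(t),c,r,np.median(p[2]-t[:,2]),t[:,:2].mean(0))
for lo in np.arange(-.08,-.02,.005):
    k=q[(q[:,0]>lo)&(q[:,0]<lo+.005)]
    if len(k)>5: print(lo.round(3),len(k),np.percentile(k[:,1],[2,98]).round(4),np.percentile(k[:,1],[2,98]).mean().round(4),np.median(p[2]-k[:,2]).round(4))
print(q[:,0].min())
E
```

```text
ins [-0.1457  0.3775  0.2041] F [0.5 0.3 0.3] M [-0.05  0.02  0.05] w 0.0728 t 19.85
[0.6343775  0.17581201 0.18040856] [ 0.87710184 -0.48028254  0.00458783]
dial 3840 (-2.010547161102295, -1.318782925605774) 28.234132766723633 0.02804066758398452 [-0.00079396 -0.00126021]
-0.075 93 [-0.011   0.0046] -0.0032 0.0169
-0.07 99 [-0.0109  0.0045] -0.0032 0.017
-0.065 104 [-0.0109  0.0045] -0.0032 0.017
-0.06 105 [-0.0108  0.0054] -0.0027 0.0167
-0.055 90 [-0.0108  0.0055] -0.0026 0.0169
-0.05 138 [-0.0131  0.0077] -0.0027 0.0198
-0.045 188 [-0.0127  0.0078] -0.0025 0.019
-0.04 115 [-0.0115  0.0052] -0.0031 0.0168
-0.035 57 [-0.0097  0.0052] -0.0022 0.0168
-0.03 110 [-0.0139  0.0111] -0.0014 0.0275
-0.025 266 [-0.0195  0.0165] -0.0015 0.0281
-0.07553686988026903
```

```bash
python3 - <<'E'
from h import *
for n,w in [('w0',85),('w13',73),('w12',42),('w5',27),('w2',14),('w8',26)]:
    d=load(n); P=fpts(d); q=P[(d['depth']>0)&(abs(P[...,0])<.013)&(P[...,2]<.04)&(abs(P[...,1])>w/2e3-.003)&(abs(P[...,1])<w/2e3+.02)]
    print(n,w,len(q),q[:,2].max() if len(q) else '',np.percentile(q[:,2],[90,99]).round(4) if len(q) else '', np.percentile(q[q[:,2]>np.percentile(q[:,2],97)],[0,50,100],0).round(4).tolist())
E
```

```text
w0 85 20391 0.005027694061174842 [-0.0123  0.0011] [[-0.0094, -0.049, -0.0026], [0.0042, 0.0423, 0.0001], [0.013, 0.055, 0.005]]
w13 73 19320 0.00972835986484305 [-0.0088  0.0051] [[-0.0101, -0.0496, 0.0011], [0.0048, 0.035, 0.004], [0.013, 0.0467, 0.0097]]
w12 42 14255 0.016837992149593445 [-0.0017  0.0115] [[-0.0105, -0.0343, 0.0076], [0.0073, -0.0221, 0.0106], [0.0124, 0.0325, 0.0168]]
w5 27 12637 0.018614710090111675 [-0.0011  0.0123] [[-0.0102, -0.027, 0.0084], [0.0078, -0.0145, 0.011], [0.0124, 0.0248, 0.0186]]
w2 14 13304 0.014766828911565152 [0.0057 0.0111] [[-0.0125, -0.0196, 0.0103], [0.0076, -0.0041, 0.0108], [0.013, 0.0177, 0.0148]]
w8 26 13281 0.019960983053773418 [0.0051 0.0098] [[-0.0128, -0.0266, 0.0082], [0.0109, -0.0109, 0.009], [0.013, 0.0246, 0.02]]
```

move_arm:
  motion:
    - [[-0.03, -0.012, 0.5], [0, 0, 0.2]]
    - [[0, 0, 0.5], [0, 0, 0]]
    - [[0, 0, 0.5], [0, 0, 0]]
    - [[0, 0, 0.5], [0, 0, 0]]
    - [[0, 0, 0.5], [0, 0, 0]]
    - [[0, 0, 0.3], [0, 0, 0]]
    - [[0, 0, 0.21], [0, 0, 0]]
    - [[0, 0, 0], [0, 0, 0]]
    - [[0, 0, 0], [0, 0, 0]]

```text
time_s: 20.8
position: [0.6338, 0.1767, 0.0309]
tool_rot: [[0.863, -0.505, 0.005], [-0.505, -0.863, -0.002], [0.005, -0.001, -1.0]]
ft_force: [-0.5, 0.4, -0.3]
grip_width: 0.0728
gripper_force: 0.0
```

move_arm:
  motion:
    - [[0, 0, 0], [0, 0, 0]]
    - [[0, 0, 0], [0, 0, 0]]
    - [[0, 0, 0], [0, 0, 0]]
    - [[0, 0, 0], [0, 0, 0]]
    - [[0, 0, 0], [0, 0, 0]]
    - [[0, 0, 0], [0, 0, 0]]
  claw: 1
  force: 80

```text
time_s: 21.4
position: [0.6341, 0.1769, 0.0321]
tool_rot: [[0.863, -0.505, 0.006], [-0.505, -0.863, -0.002], [0.006, -0.002, -1.0]]
ft_force: [-0.9, 0.1, 6.7]
grip_width: 0.0526
gripper_force: 83.1
```

```bash
cat >> h.py <<'E'
def gm(d):
    q=cloud(d,-.02,.04,.11); k=(abs(q[:,1])<.022)
    for lo,hi in [(-.03,-.02),(-.01,0),(.01,.02),(.02,.035)]:
        m=k&(q[:,0]>lo)&(q[:,0]<hi); t=q[m]
        if len(t)>5: print(lo,len(t),'z',np.percentile(t[:,2],[10,50,90]).round(4),'y',np.percentile(t[:,1],[1,99]).round(4),'xmax',t[:,0].max().round(4))
E
python3 - <<'E'
from h import *
st();d=grab('w14'); gm(d)
s,p,R=cur(); Ri=Rins(Y0); t=p.copy(); t[2]=.17; print(p)
c=C0+Ri@[.044,.0045,.13]; print(c)
rows(p,R,t,R,4); rows(t,R,c,Rcase(Y0),14)
E
```

```text
ins [-0.2092  0.3782  0.07  ] F [ 2.1 -0.4  6.4] M [-0.18  0.18  0.05] w 0.0526 t 21.4
-0.03 800 z [0.0034 0.0041 0.0049] y [-0.0178  0.0157] xmax -0.02
-0.01 2348 z [0.0031 0.0039 0.0046] y [-0.0216  0.0216] xmax -0.0
0.01 3005 z [0.0034 0.0042 0.0055] y [-0.0217  0.0216] xmax 0.02
0.02 5318 z [0.0043 0.0263 0.033 ] y [-0.0213  0.0212] xmax 0.035
[0.63413822 0.17695357 0.03205863]
[ 0.58179366 -0.24565584  0.19341522]
4 rows of [0.0043, -0.0012, -0.6897] [0.0, 0.0, 0.0]
14 rows of [0.2674, 0.5484, 0.0228] [-0.0115, 0.2199, 0.0471]
```

move_arm:
  motion:
    - [[0, 0, -0.69], [0, 0, 0]]
    - [[0, 0, -0.69], [0, 0, 0]]
    - [[0, 0, -0.69], [0, 0, 0]]
    - [[0, 0, -0.69], [0, 0, 0]]
    - [[0.267, 0.548, 0.023], [-0.012, 0.22, 0.047]]
    - [[0.267, 0.548, 0.023], [-0.012, 0.22, 0.047]]
    - [[0.267, 0.548, 0.023], [-0.012, 0.22, 0.047]]
    - [[0.267, 0.548, 0.023], [-0.012, 0.22, 0.047]]
    - [[0.267, 0.548, 0.023], [-0.012, 0.22, 0.047]]
    - [[0.267, 0.548, 0.023], [-0.012, 0.22, 0.047]]
    - [[0.267, 0.548, 0.023], [-0.012, 0.22, 0.047]]
    - [[0.267, 0.548, 0.023], [-0.012, 0.22, 0.047]]
    - [[0.267, 0.548, 0.023], [-0.012, 0.22, 0.047]]
    - [[0.267, 0.548, 0.023], [-0.012, 0.22, 0.047]]
    - [[0.267, 0.548, 0.023], [-0.012, 0.22, 0.047]]
    - [[0.267, 0.548, 0.023], [-0.012, 0.22, 0.047]]
    - [[0.267, 0.548, 0.023], [-0.012, 0.22, 0.047]]
    - [[0.267, 0.548, 0.023], [-0.012, 0.22, 0.047]]
    - [[0, 0, 0], [0, 0, 0]]
    - [[0, 0, 0], [0, 0, 0]]

```text
time_s: 23.45
position: [0.5801, -0.2453, 0.1919]
tool_rot: [[0.737, -0.585, 0.34], [-0.529, -0.811, -0.248], [0.42, 0.003, -0.907]]
ft_force: [-0.4, -0.1, -1.8]
grip_width: 0.0524
gripper_force: 84.4
```

```bash
python3 - <<'E'
from h import *
s,p,R=st();d=grab('w15'); gm(d); Ri=Rins(Y0)
q=cloud(d,-.01,.012,.11); t=q[abs(q[:,2]-.0042)<.0015]; t=t[abs(t[:,1])<.03]; print(len(t),t.min(0),t.max(0))
q=cloud(d,.005,.04,.11); q=q[(q[:,0]<-.03)]; print('stem',len(q),np.percentile(q,[2,50,98],0).round(4) if len(q) else '')
rows(p,R,C0+Ri@[.0440,.0045,.059],Rcase(Y0),4)
E
```

```text
ins [0.042  0.0038 0.1293] F [-1.  -0.4 -1.5] M [0.01 0.26 0.01] w 0.0524 t 23.45
-0.03 861 z [0.0038 0.0046 0.0054] y [-0.018  0.016] xmax -0.02
-0.01 2355 z [0.0035 0.0043 0.0051] y [-0.0216  0.0215] xmax -0.0
0.01 2934 z [0.0037 0.0045 0.0057] y [-0.0216  0.0216] xmax 0.02
0.02 2776 z [0.0043 0.0073 0.0251] y [-0.0184  0.0166] xmax 0.0278
12697 [-0.02801302 -0.02982373  0.00270025] [0.02735935 0.02991662 0.00569988]
stem 1136 [[-0.0482 -0.0111  0.0119]
 [-0.041  -0.0008  0.0136]
 [-0.0361  0.0097  0.0211]]
4 rows of [0.0107, -0.0041, 0.3515] [0.0056, 0.0045, 0.0]
```

move_arm:
  motion:
    - [[0.014, -0.004, 0.351], [0.006, 0.004, 0]]
    - [[0.014, -0.004, 0.351], [0.006, 0.004, 0]]
    - [[0.014, -0.004, 0.351], [0.006, 0.004, 0]]
    - [[0.014, -0.004, 0.351], [0.006, 0.004, 0]]
    - [[0, 0, 0], [0, 0, 0]]
    - [[0, 0, 0], [0, 0, 0]]

```text
time_s: 24.1
position: [0.6071, -0.2627, 0.1288]
tool_rot: [[0.737, -0.582, 0.343], [-0.528, -0.813, -0.245], [0.422, 0.0, -0.907]]
ft_force: [-0.7, 0.2, -1.0]
grip_width: 0.0527
gripper_force: 84.5
```

```bash
python3 - <<'E'
from h import *
st(); d=grab('w16'); p,R=d['p'],d['R']
a=undist(d,R[:,1],R[:,0],None,p+R[:,2]*.0455+R[:,0]*.0,.13,.15,4000)
b=undist(d,R[:,1],R[:,0],None,p+R[:,2]*.0045+R[:,0]*.0,.067,.075,4000)
im=np.zeros((600,800,3),np.uint8); im[:,:520]=a; im[:300,530:798]=b
c=undist(d,R[:,1],R[:,0],None,p+R[:,2]*.013-R[:,0]*.045,.067,.07,4000); im[310:590,530:798]=c
cv2.imwrite('pics/w16.png',im)
E
```

```text
ins [0.0444 0.0054 0.0585] F [-1.  -0.3 -0.6] M [ 0.01  0.34 -0.02] w 0.0527 t 24.1
```

View pics/w16.png

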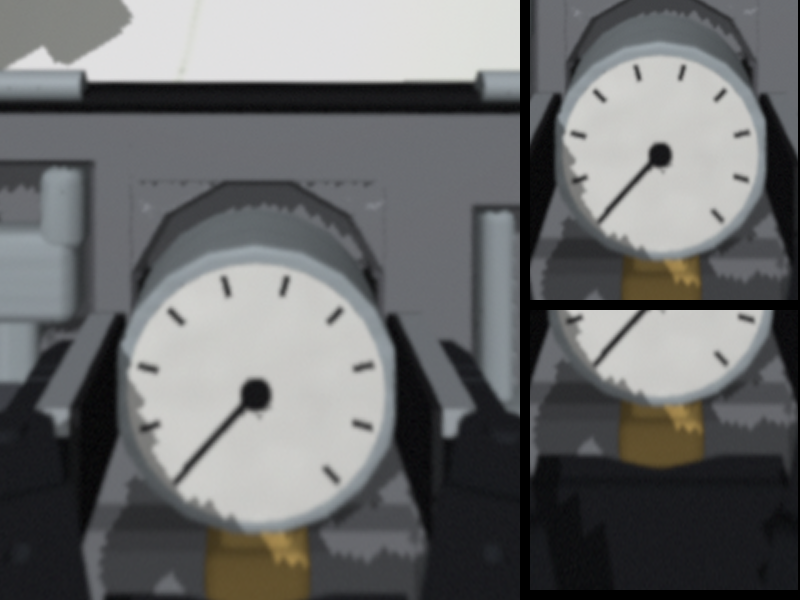

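move_arm:
  motion:
    - [[0, 0, 0.08], [0, 0, 0]]
    - [[0, 0, 0.08], [0, 0, 0]]
    - [[0, 0, 0.06], [0, 0, 0]]
    - [[0, 0, 0.06], [0, 0, 0]]
    - [[0, 0, 0.06], [0, 0, 0]]
    - [[0, 0, 0], [0, 0, 0]]

```text
time_s: 24.75
position: [0.6128, -0.2675, 0.1133]
tool_rot: [[0.737, -0.583, 0.343], [-0.528, -0.813, -0.246], [0.422, 0.0, -0.907]]
ft_force: [-0.2, -0.5, -1.7]
grip_width: 0.0525
gripper_force: 84.5
```

move_arm:
  motion:
    - [[0, 0, 0.04], [0, 0, 0]]
    - [[0, 0, 0.04], [0, 0, 0]]
    - [[0, 0, 0], [0, 0, 0]]

```text
time_s: 25.05
position: [0.6145, -0.2685, 0.1102]
tool_rot: [[0.736, -0.583, 0.344], [-0.528, -0.813, -0.246], [0.423, -0.0, -0.906]]
ft_force: [1.0, 0.1, 0.1]
grip_width: 0.0521
gripper_force: 84.6
```

```bash
python3 -c "
from h import *
st();d=grab('w17');gm(d);prof(d,[.006],[.03,.05,.082])"
```

```text
ins [0.045  0.0051 0.0378] F [ 0.7  0.7 -0.3] M [ 0.3   0.28 -0.11] w 0.0521 t 25.05
-0.03 853 z [0.0035 0.0043 0.0051] y [-0.0179  0.0158] xmax -0.02
-0.01 2357 z [0.0034 0.0043 0.0051] y [-0.0216  0.0216] xmax -0.0
0.01 2997 z [0.004  0.0048 0.0063] y [-0.0216  0.0216] xmax 0.02
0.02 5007 z [0.005  0.0237 0.0262] y [-0.0213  0.0213] xmax 0.035
(0.03, 0.006) 327 [0.0328 0.0336 0.0343]
(0.05, 0.006) 387 [0.0326 0.0334 0.0343]
(0.082, 0.006) 379 [0.0126 0.0134 0.0142]
```

move_arm:
  motion:
    - [[0, 0, 0.03], [0, 0, 0]]
    - [[0, 0, 0.03], [0, 0, 0]]
    - [[0, 0, 0.03], [0, 0, 0]]
    - [[0, 0, 0], [0, 0, 0]]

```text
time_s: 25.5
position: [0.6161, -0.2697, 0.1062]
tool_rot: [[0.736, -0.583, 0.344], [-0.528, -0.813, -0.247], [0.423, -0.0, -0.906]]
ft_force: [2.0, 2.4, 1.6]
grip_width: 0.0529
gripper_force: 84.9
```

```bash
python3 -c "
from h import *
st();d=grab('w18');prof(d,[.006],[.02,.03,.05,.082])"
```

```text
ins [0.0451 0.005  0.0333] F [0.9 3.1 1.3] M [ 0.47  0.2  -0.16] w 0.0529 t 25.5
(0.02, 0.006) 215 [0.0289 0.0297 0.0304]
(0.03, 0.006) 336 [0.0288 0.0295 0.0303]
(0.05, 0.006) 405 [0.0279 0.0287 0.0296]
(0.082, 0.006) 390 [0.0126 0.0134 0.0141]
```

move_arm:
  motion:
    - [[0, 0, 0.03], [0, 0, 0]]
    - [[0, 0, 0.02], [0, 0, 0]]
    - [[0, 0, 0], [0, 0, 0]]
    - [[0, 0, 0], [0, 0, 0]]

```text
time_s: 25.95
position: [0.6158, -0.2695, 0.1047]
tool_rot: [[0.737, -0.582, 0.343], [-0.528, -0.813, -0.246], [0.422, 0.0, -0.907]]
ft_force: [-11.2, 8.1, 13.5]
grip_width: 0.0525
gripper_force: 86.9
```

```bash
python3 -c "
from h import *
st();d=grab('w19');prof(d,[.006],[.02,.03,.05,.06,.082])"
```

```text
ins [0.0442 0.005  0.0321] F [-6.8  0.  18.1] M [ 0.32  1.23 -0.1 ] w 0.0525 t 25.95
(0.02, 0.006) 248 [0.0268 0.0276 0.0283]
(0.03, 0.006) 322 [0.0271 0.0278 0.0285]
(0.05, 0.006) 398 [0.0271 0.0278 0.0286]
(0.06, 0.006) 2467 [0.028  0.1028 0.1128]
(0.082, 0.006) 395 [0.0126 0.0133 0.0141]
```

move_arm:
  motion:
    - [[0, 0, 0.012], [0, 0, 0]]
    - [[0, 0, 0], [0, 0, 0]]
    - [[0, 0, -0.015], [0, 0, 0]]

```text
time_s: 26.3
position: [0.6158, -0.2695, 0.1048]
tool_rot: [[0.737, -0.582, 0.343], [-0.528, -0.813, -0.246], [0.422, 0.0, -0.907]]
ft_force: [-4.9, 4.5, 6.8]
grip_width: 0.0526
gripper_force: 85.9
```

move_arm:
  motion:
    - [[0, 0, 0], [0, 0, 0]]
    - [[0, 0, 0], [0, 0, 0]]
    - [[0, 0, 0], [0, 0, 0]]
    - [[0, 0, -0.3], [0, 0, 0]]
    - [[0, 0, -0.5], [0, 0, 0]]
    - [[-0.6, 0, -0.3], [0, 0, 0]]
    - [[-0.7, 0, 0], [0, 0, 0]]
    - [[-0.8, 0, 0], [0, 0, 0]]
    - [[-0.5, 0, 0], [0, 0, 0]]
    - [[0, 0, 0], [0, 0, 0]]
  claw: 0.2

```text
time_s: 27.3
position: [0.4992, -0.1859, 0.0982]
tool_rot: [[0.738, -0.582, 0.34], [-0.528, -0.813, -0.244], [0.419, 0.0, -0.908]]
ft_force: [0.3, -0.2, 0.6]
grip_width: 0.0683
gripper_force: 0.0
```

```bash
python3 -c "
from h import *
st();d=grab('w20');prof(d,[.006],[.02,.03,.05,.06],.003); prof(d,[.006],[-.03,-.02,-.013,.01,-.002],.002);prof(d,[-.02,.03],[-.05]); prof(d,[.07],[-.02,0,.02,.05]);prof(d,[-.056,-.069],[.03,.055]);prof(d,[-.042,-.084],[-.05],.002); prof(d,[.0575,.0825],[-.058],.0018)
cv2.imwrite('pics/w20.png',undist(d,-Rins(Y0)[:,1],Rins(Y0)[:,0],None,C0+Rins(Y0)@[0,.0,.014],.24,.2,2500))"
```

```text
ins [-0.0886  0.0048  0.0867] F [0.6 0.  0.3] M [0.   0.16 0.03] w 0.0683 t 27.3
(0.02, 0.006) 152 [0.0273 0.0281 0.029 ]
(0.03, 0.006) 143 [0.0275 0.0283 0.0293]
(0.05, 0.006) 16 [0.0281 0.0287 0.0294]
(0.06, 0.006) 0 0
(-0.03, 0.006) 41 [0.0146 0.0162 0.0171]
(-0.02, 0.006) 64 [0.0156 0.0166 0.0175]
(-0.013, 0.006) 63 [0.016  0.0166 0.0175]
(0.01, 0.006) 59 [0.0158 0.0167 0.0175]
(-0.002, 0.006) 57 [0.0189 0.0198 0.0208]
(-0.05, -0.02) 215 [0.0124 0.0134 0.0142]
(-0.05, 0.03) 213 [0.0125 0.0134 0.0142]
(-0.02, 0.07) 194 [0.0109 0.0117 0.0125]
(0, 0.07) 193 [0.0109 0.0118 0.0127]
(0.02, 0.07) 191 [0.0109 0.0117 0.0127]
(0.05, 0.07) 183 [0.0126 0.0134 0.0143]
(0.03, -0.056) 174 [0.0102 0.0112 0.0123]
(0.055, -0.056) 140 [0.0102 0.0113 0.0123]
(0.03, -0.069) 162 [0.01   0.0112 0.0123]
(0.055, -0.069) 159 [0.01   0.0111 0.0124]
(-0.05, -0.042) 49 [0.0102 0.0109 0.0119]
(-0.05, -0.084) 36 [0.0103 0.011  0.0119]
(-0.058, 0.0575) 45 [0.0117 0.0132 0.0141]
(-0.058, 0.0825) 29 [0.0124 0.0129 0.0135]
```

View pics/w20.png

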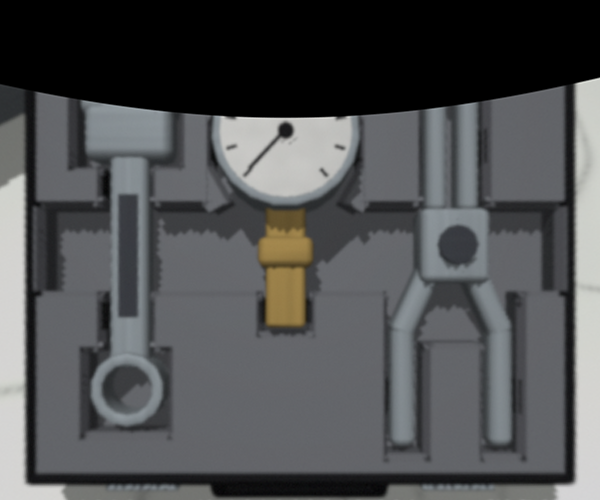

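move_arm:
  motion:
    - [[0.6, 0, 0], [0, 0, 0]]
    - [[0.7, 0, 0], [0, 0, 0]]
    - [[0.7, 0, 0], [0, 0, 0]]
    - [[0.66, 0, 0], [0, 0, 0]]
    - [[0, 0, 0.3], [0, 0, 0]]
    - [[0, 0, 0.3], [0, 0, 0]]
    - [[0, 0, 0.1], [0, 0, 0]]
    - [[0, 0, 0.06], [0, 0, 0]]
    - [[0, 0, 0.04], [0, 0, 0]]
    - [[0, 0, 0], [0, 0, 0]]
  claw: 1

```text
time_s: 28.35
position: [0.6135, -0.2679, 0.1188]
tool_rot: [[0.737, -0.582, 0.343], [-0.528, -0.813, -0.246], [0.422, -0.0, -0.906]]
ft_force: [-0.2, -0.3, 1.3]
grip_width: -0.0001
gripper_force: 0.0
```

```bash
python3 -c "
from h import *
st()"
```

```text
ins [0.0475 0.005  0.046 ] F [ 0.6 -0.3  1.1] M [-0.01  0.21  0.03] w -0.0001 t 28.35
```

Approach down in small steps until about 15–20 N.

move_arm:
  motion:
    - [[-0.02, 0, 0.02], [0, 0, 0]]
    - [[0, 0, 0.02], [0, 0, 0]]
    - [[0, 0, 0], [0, 0, 0]]

```text
time_s: 28.65
position: [0.6134, -0.2678, 0.1177]
tool_rot: [[0.736, -0.582, 0.344], [-0.528, -0.813, -0.247], [0.423, 0.0, -0.906]]
ft_force: [-4.6, 2.8, 6.6]
grip_width: -0.0001
gripper_force: 4.8
```

```bash
python3 -c "
from h import *
st();d=grab('w21');prof(d,[.0,.011],[.055,.064],.003);prof(d,[.006],[.083])"
```

```text
ins [0.047  0.005  0.0451] F [-2.1 -0.4  8.3] M [-0.13  0.57 -0.  ] w -0.0001 t 28.65
(0.055, 0.0) 459 [0.0278 0.0647 0.1172]
(0.064, 0.0) 2403 [0.0719 0.1089 0.1279]
(0.055, 0.011) 464 [0.0344 0.0928 0.1206]
(0.064, 0.011) 2001 [0.0288 0.1085 0.1274]
(0.083, 0.006) 327 [0.0126 0.0133 0.0142]
```

move_arm:
  motion:
    - [[0, 0, 0.02], [0, 0, 0]]
    - [[0, 0, 0.012], [0, 0, 0]]
    - [[0, 0, 0], [0, 0, 0]]

```text
time_s: 29.0
position: [0.6135, -0.2678, 0.1177]
tool_rot: [[0.737, -0.582, 0.344], [-0.527, -0.813, -0.247], [0.424, 0.0, -0.906]]
ft_force: [-15.8, 8.2, 20.4]
grip_width: 0.0
gripper_force: 12.8
```

```bash
python3 -c "
from h import *
st()"
```

```text
ins [0.047 0.005 0.045] F [-7.3 -2.6 25.9] M [-0.36  1.45  0.03] w 0.0 t 29.0
```

move_arm:
  motion:
    - [[0, 0, -0.2], [0, 0, 0]]
    - [[0, 0, -0.2], [0, 0, 0]]
    - [[-0.66, 0, 0], [0, 0, 0]]
    - [[-0.67, 0, 0], [0, 0, 0]]
    - [[0, 0, 0.2], [0, 0, 0]]
    - [[0, 0, 0.2], [0, 0, 0]]
    - [[0, 0, 0.1], [0, 0, 0]]
    - [[0, 0, 0.06], [0, 0, 0]]
    - [[0, 0, 0], [0, 0, 0]]

```text
time_s: 29.9
position: [0.5684, -0.2358, 0.0799]
tool_rot: [[0.736, -0.583, 0.344], [-0.528, -0.813, -0.247], [0.423, 0.0, -0.906]]
ft_force: [-0.4, 0.7, 0.3]
grip_width: -0.0001
gripper_force: 0.0
```

```bash
python3 -c "
from h import *
st()"
```

```text
ins [-0.019   0.0047  0.0341] F [-0.5  0.3  0.6] M [-0.02  0.2  -0.01] w -0.0001 t 29.9
```

move_arm:
  motion:
    - [[0, 0, 0.02], [0, 0, 0]]
    - [[0, 0, 0.015], [0, 0, 0]]
    - [[0, 0, 0], [0, 0, 0]]

```text
time_s: 30.2
position: [0.5686, -0.2358, 0.0795]
tool_rot: [[0.736, -0.582, 0.345], [-0.527, -0.813, -0.247], [0.424, 0.0, -0.906]]
ft_force: [-8.6, 3.5, 12.7]
grip_width: 0.0002
gripper_force: 8.0
```

```bash
python3 -c "
from h import *
st()"
```

```text
ins [-0.019   0.0048  0.0337] F [-2.8 -2.2 15.4] M [-0.24  0.64 -0.05] w 0.0002 t 30.2
```

move_arm:
  motion:
    - [[0, 0, -0.3], [0, 0, 0]]
    - [[0, 0, -0.6], [0, 0, 0]]
    - [[-0.3, 0, -0.7], [0, 0, 0]]
    - [[-0.4, 0, -0.7], [0, 0, 0]]
    - [[-0.2, 0, -0.4], [0, 0, 0]]
    - [[0, 0, 0], [0, 0, 0]]
    - [[0, 0, 0], [0, 0, 0]]

```text
time_s: 30.9
position: [0.4894, -0.179, 0.1821]
tool_rot: [[0.736, -0.583, 0.345], [-0.528, -0.813, -0.247], [0.424, -0.0, -0.906]]
ft_force: [-0.0, 0.2, -0.7]
grip_width: -0.0004
gripper_force: 0.0
```

```bash
python3 -c "
from h import *
st();d=grab('w22');prof(d,[.006],[-.025,-.015,.03,.05,.06],.003); prof(d,[-.02,.03],[-.05]); prof(d,[.07],[-.02,.02,.05]);prof(d,[.052,.085],[.065]);prof(d,[.0575,.0825],[-.058],.0018);prof(d,[-.056,-.069],[.03,.055]);prof(d,[-.042,-.084],[-.05,-.07],.002); prof(d,[.04],[.08])"
```

```text
ins [-0.064   0.0047  0.1679] F [-0.5  0.2 -0.6] M [ 0.03  0.21 -0.01] w -0.0004 t 30.9
(-0.025, 0.006) 63 [0.0153 0.0159 0.0167]
(-0.015, 0.006) 64 [0.0151 0.0159 0.0169]
(0.03, 0.006) 71 [0.0275 0.0283 0.0295]
(0.05, 0.006) 77 [0.0277 0.0287 0.0296]
(0.06, 0.006) 74 [0.0282 0.0292 0.0302]
(-0.05, -0.02) 3312 [0.2019 0.2411 0.2512]
(-0.05, 0.03) 3051 [0.2014 0.2404 0.2513]
(-0.02, 0.07) 103 [0.0111 0.0119 0.0128]
(0.02, 0.07) 108 [0.0109 0.0119 0.0128]
(0.05, 0.07) 104 [0.0124 0.0136 0.0144]
(0.065, 0.052) 109 [0.0066 0.0123 0.0139]
(0.065, 0.085) 93 [0.0121 0.0131 0.014 ]
(-0.058, 0.0575) 326 [0.2405 0.2436 0.2464]
(-0.058, 0.0825) 16 [0.0131 0.0138 0.015 ]
(0.03, -0.056) 101 [0.0101 0.011  0.0124]
(0.055, -0.056) 96 [0.0101 0.0113 0.0125]
(0.03, -0.069) 92 [0.0101 0.0113 0.0123]
(0.055, -0.069) 95 [0.0098 0.0112 0.0124]
(-0.05, -0.042) 754 [0.2204 0.2299 0.2378]
(-0.07, -0.042) 25 [0.0103 0.0114 0.0124]
(-0.05, -0.084) 22 [0.01   0.0108 0.0116]
(-0.07, -0.084) 22 [0.0099 0.0106 0.0116]
(0.08, 0.04) 102 [0.0126 0.0135 0.0142]
```

move_arm:
  motion:
    - [[0.6, 0, 0.3], [0, 0, 0]]
    - [[0.6, 0, 0.4], [0, 0, 0]]
    - [[0.6, 0, 0.5], [0, 0, 0]]
    - [[0.6, 0, 0.5], [0, 0, 0]]
    - [[0, 0, 0.4], [0, 0, 0]]
    - [[0, 0, 0.16], [0, 0, 0]]
    - [[0, 0, 0.08], [0, 0, 0]]
    - [[0, 0, 0.04], [0, 0, 0]]
    - [[0, 0, 0], [0, 0, 0]]

```text
time_s: 31.85
position: [0.6182, -0.2712, 0.1248]
tool_rot: [[0.737, -0.582, 0.344], [-0.528, -0.813, -0.246], [0.423, -0.0, -0.906]]
ft_force: [0.7, -0.8, 0.0]
grip_width: -0.0003
gripper_force: 0.0
```

```bash
python3 -c "
from h import *
st()"
```

```text
ins [0.0553 0.005  0.0491] F [ 1.  -0.2 -0.4] M [ 0.    0.22 -0.02] w -0.0003 t 31.85
```

move_arm:
  motion:
    - [[0, 0, 0.03], [0, 0, 0]]
    - [[0, 0, 0.03], [0, 0, 0]]
    - [[0, 0, 0.02], [0, 0, 0]]
    - [[0, 0, 0], [0, 0, 0]]

```text
time_s: 32.25
position: [0.6201, -0.2726, 0.1216]
tool_rot: [[0.736, -0.583, 0.345], [-0.527, -0.813, -0.247], [0.425, -0.0, -0.905]]
ft_force: [0.2, 0.1, 3.9]
grip_width: -0.0002
gripper_force: 1.9
```

```bash
python3 -c "
from h import *
st()"
```

```text
ins [0.0561 0.0049 0.0451] F [1.7 0.2 3.5] M [ 0.08 -0.15 -0.02] w -0.0002 t 32.25
```

move_arm:
  motion:
    - [[0, 0, 0.02], [0, 0, 0]]
    - [[0, 0, 0.016], [0, 0, 0]]
    - [[0, 0, 0], [0, 0, 0]]

```text
time_s: 32.55
position: [0.6202, -0.2726, 0.1216]
tool_rot: [[0.736, -0.582, 0.345], [-0.527, -0.813, -0.248], [0.425, 0.0, -0.905]]
ft_force: [-11.4, 6.1, 17.8]
grip_width: 0.0001
gripper_force: 10.9
```

```bash
python3 -c "
from h import *
st()"
```

```text
ins [0.0561 0.005  0.0451] F [-4.1 -1.6 21.5] M [-0.22  0.84 -0.02] w 0.0001 t 32.55
```

move_arm:
  motion:
    - [[0, 0, -0.2], [0, 0, 0]]
    - [[0, 0, -0.5], [0, 0, 0]]
    - [[-0.6, 0, -0.6], [0, 0, 0]]
    - [[-0.6, 0, -0.6], [0, 0, 0]]
    - [[-0.6, 0, -0.5], [0, 0, 0]]
    - [[-0.5, 0, 0], [0, 0, 0]]
    - [[0, 0, 0], [0, 0, 0]]
    - [[0, 0, 0], [0, 0, 0]]

```text
time_s: 33.35
position: [0.4945, -0.1827, 0.1796]
tool_rot: [[0.737, -0.583, 0.344], [-0.528, -0.813, -0.246], [0.423, -0.0, -0.906]]
ft_force: [0.2, -0.5, 0.9]
grip_width: 0.0002
gripper_force: 0.0
```

```bash
python3 -c "
from h import *
st();d=grab('w22');prof(d,[.006],[-.025,-.015,-.002,.02,.03,.05,.06],.003);prof(d,[-.01,.022],[.042],.003)"
```

```text
ins [-0.0594  0.0047  0.1629] F [ 0.8 -0.3  0.7] M [-0.    0.16 -0.01] w 0.0002 t 33.35
(-0.025, 0.006) 64 [0.0156 0.0165 0.0174]
(-0.015, 0.006) 65 [0.0151 0.0162 0.0173]
(-0.002, 0.006) 70 [0.0187 0.0195 0.0203]
(0.02, 0.006) 72 [0.0264 0.0276 0.0285]
(0.03, 0.006) 78 [0.0269 0.0276 0.0285]
(0.05, 0.006) 77 [0.0269 0.0279 0.0287]
(0.06, 0.006) 75 [0.0268 0.0277 0.0287]
(0.042, -0.01) 69 [0.0269 0.0278 0.029 ]
(0.042, 0.022) 72 [0.027  0.028  0.0289]
```

```bash
python3 -c "
from rig import env
print(env.close_job())"
```

```text
the job is handed in; nothing more can be done
None
```

The spanner, pincers and gauge (dial up) are pressed home and measure flat in their cutouts, no other bench item was deliberately touched, and the job was handed in at about 33 s.

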